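# Get the bottom grinding wheel off the storage post and mount it on its flange

## Robot

A 6-joint arm with a two-finger parallel gripper is mounted at the origin on the work surface. World frame = base frame: x ahead of the robot, y to its left, z up, the work surface at z = 0. Lengths are in m, angles in rad, forces in N, time in s.
With the tool pointing down it reaches from about 0.35 to 0.975 m from the base axis. Payload 4.9 kg.
Tool frame: the origin (TCP) lies at the very end of the fingers, on their centre line; the grasp point (between the pads) lies 19 mm behind it; x points along the fingers, y is the direction in which the jaws open and shut, and the axes are right-handed (so a half turn about x gives the same grasp; the last joint's range is limited). The gripper opens to 85 mm and grips with 20 to 120 N. Pads are 22 mm wide; open, the fingers measure 114 mm over their backs; the gripper's body (76 mm by 85 mm) begins 54 mm behind the grasp point. The pads swing forward as they close: fully open they stand 13 mm farther back than shut.
Start: joints at [1.137, 0.053, 1.613, -0, 1.476, -0.119], TCP at [0.194, 0.594, 0.194] pointing down, gripper open.
Joint ranges: [-3.01, 3.01], [-1.01, 2.22], [0.06, 2.58], [-1.02, 4.17], [0.09, 2.62], [-3.14, 3.14]. Speed limits (rad/s): [2.57, 2.57, 3.14, 3.14, 3.14, 3.14].

## Interface

Orientations are given as a rotation vector (axis times angle).
In Python, from station import ctrl gives the robot as it stands. The module is installed in compiled form; this text tells all that it offers.
- The arm moves only by the shell command python3 -m handwheel 'ROWS' [FORCE]. ROWS is JSON, one flat list of numbers, 7 for each row, row after row: the opening, from 0 (shut) to 1 (fully open), then the shift along the tool's x, y, z in m, then the turn, a rotation vector about the tool's x, y, z in degrees. A call has 1 to 12 rows; each row is the pose to reach, as a shift and turn from the pose commanded when the call began, along the tool's axes at that moment; what a row does not reach only later rows make up. A row lasts 1/12 s, in which the tool goes at most 41.7 mm and 7.16 degrees, less where a joint would pass 70% of its speed; a pose out of reach is approached as far as the arm can. A call with a gripper value outside its range is refused whole. The fingers move at their own pace and stop on an object; FORCE is the grip in N (left out, the last holds). Time passes only in rows, so rows that repeat a pose let the fingers close. It gives the time, the measured TCP pose, the force and the opening at its end, in the units of the state.
- ctrl.get_obs(): the state, without advancing time (a new reading comes with each control period).
- ctrl.get_image(name): name is "scene" or "top" or "wrist"; returns (picture, depth): 400x640x3 uint8, blue, green, red; 400x640 float32, m along the optical axis (not along the pixel's ray), 0 where there is no reading.
- ctrl.camera_params(name): a dict with "fov_y" (degrees; the focal length in pixels is half the picture's height over the tangent of half this angle, whatever the lens; pixels are square), "cx", "cy" (the principal point, pixels), "dist_coeffs" ([k1, k2, p1, p2, k3] as OpenCV has them; the pictures are not rectified), "R" (3x3) and "t" (3): a world point X has camera coordinates R X + t; the wrist camera has in their place "hand_eye" (4x4, takes a point from camera to tool coordinates, whose origin is the TCP and whose axes are the tool frame's). Camera axes: x right, y down, z forward; pixel columns grow to the right and rows downward; lengths in m; the calibration is good to about 2 mm. A picture is of the moment at which its call begins: read the wrist's pose just before it. camera_params takes no time and is no camera call.
- ctrl.finish_job(): hands the job in, once; it reports no verdict.
The state is a dict: "t": time; "q": joint angles; "dq": joint speeds; "effort": joint torques, N m; "tool_pos": TCP position; "tool_rot": TCP orientation; "contact_force": force on the tool from outside, world axes, zero at the start; "wrist_torque": the same for the moment, N m; "opening": finger opening in m.
Only numpy, scipy, OpenCV 4.12 (cv2) and the standard library are available. Lean on these libraries where they do the work, as an engineer would, in place of code of your own. Each camera call takes 0.05 s, during which the arm holds its last target.

## Task

We need the large grinding wheel that lies at the bottom of the storage post: clear the cup wheel and the medium wheel off it onto the rubber mat, put the large wheel over the spigot of the mounting flange, fully down, and lay the clamp ring on top of it. Put the medium wheel and then the cup wheel, open side up, back on the storage post. The wheels are brittle, so set them down instead of dropping them, and leave the dressing stick, the nut and the brush where they are.

Things in the scene. Friction and masses are not known exactly. Their poses are not given: they have to be found in the camera images.
- storage_post: Fixed storage post: square plywood board 110 x 110 mm, 12 mm thick, with one upright steel pin of 16 mm diameter in its middle; the pin is straight to 53 mm above the bench, then tapers to 8 mm diameter at its top, 64 mm above the bench. At the start it carries, from bottom to top, the large wheel, the medium wheel and the cup wheel. Origin: centre of the board's underside, on the bench; z up along the pin.
- mounting_flange: Fixed mounting flange: grey square block 90 x 90 x 14 mm with a screw in each corner; on it a round steel flange face of 52 mm diameter and 8 mm height (the wheel's seat is 22 mm above the bench), and in its middle an upright steel spigot of 16 mm diameter, straight to 56 mm above the bench, then tapering to 9 mm at its top, 64 mm above the bench. Empty at the start. Origin: centre of the block's underside, on the bench; z up along the spigot.
- rubber_mat: Flat black rubber mat, fixed, 140 mm (its x) by 200 mm (its y), 3 mm thick: the side area. Origin: centre of its underside, on the bench; z up.
- large_wheel: Straight grinding wheel (plain disc with a hole), dull pinkish abrasive with a brown paper disc on top, 66 mm outside diameter, 20 mm thick, bore 20 mm. Starts at the bottom of the storage post, its underside 12 mm above the bench. Origin: centre of its underside; z along its axis, up.
- medium_wheel: Straight grinding wheel (plain disc with a hole), same abrasive and paper disc, 54 mm outside diameter, 16 mm thick, bore 20 mm. Starts on top of the large wheel. Origin: centre of its underside; z along its axis, up.
- cup_wheel: Cup grinding wheel, same abrasive, no paper: a round cup of 42 mm outside diameter, 22 mm high, floor 8 mm thick with a 20 mm bore, rim wall 5 mm thick, open side up. Starts on top of the medium wheel. Origin: centre of its underside (floor side); z along its axis, towards the open side, up.
- clamp_ring: Clamp ring: plain bright steel ring, 44 mm outside diameter, 12 mm thick, bore 20 mm, lying flat on the bench. Origin: centre of its underside; z along its axis, up.
- dressing_stick: Bystander: dark square abrasive stick, 22 x 120 x 22 mm, loose on the bench, long along its y. Origin: centre of its underside.
- arbor_nut: Bystander: steel hexagon nut, 30 mm across flats, 14 mm high, loose on the bench. Origin: centre of its underside.
- bench_brush: Bystander: hand brush, about 200 mm long, loose on the bench at the left. Long along its x. Origin: its underside, near the middle.

How it is judged:
By the outcome, as a careful person would: the job done as asked, in the order asked, and still so for the second after the job is handed in, with the robot touching nothing.
It also fails if it takes over 134 s, if anything falls off the work surface, if the arm or the gripper's body presses on something with over 40 N, if the wrist force passes 120 N, or if a joint passes its speed limit or range.

## Working session

There is one attempt and no reset: what is moved stays moved. The work goes in short steps, Python scripts to look and compute and a shell command to move; the robot and the scene stay as the last step left them, time stands still between calls to the robot, and variables do not carry over. Pictures are saved under pics/ and viewed, and the job is handed in when it is done.

```bash
ls; mkdir -p pics
python3 - <<'E'
from station import ctrl
import cv2, numpy as np
print(ctrl.get_obs())
for n in ["scene","top","wrist"]:
    p=ctrl.camera_params(n); print(n,p)
for n in ["scene","top","wrist"]:
    im,d=ctrl.get_image(n); cv2.imwrite(f"pics/{n}0.png",im); np.save(f"pics/{n}0.npy",d)
E
```

```text
pics
{'t': 0.0, 'q': array([ 1.13699137e+00,  5.33560742e-02,  1.61430558e+00, -4.67939562e-06,
        1.47598377e+00, -1.19013389e-01]), 'dq': array([ 5.06427450e-04, -3.04743876e-04,  2.58571427e-04,  7.84003858e-04,
       -2.58461250e-03, -5.88597350e-05]), 'effort': array([ 1.46449594e-03, -3.93670249e+01, -3.70186293e+01,  7.36181300e-05,
        6.58624631e-03,  1.47062991e-05]), 'tool_pos': array([0.19322445, 0.59364628, 0.19305666]), 'tool_rot': array([ 0.24551317,  1.55719698, -0.24862801]), 'contact_force': array([-0.12035451, -0.43369756,  0.49134829]), 'wrist_torque': array([-0.02796447,  0.00714855,  0.01195742]), 'opening': 0.0855581269089654}
scene {'fov_y': 52.77288095032805, 'cx': 322.6272695588493, 'cy': 202.48549991985388, 'dist_coeffs': array([-0.01388794,  0.        ,  0.        ,  0.        ,  0.        ]), 'R': array([[ 0.45289423,  0.89156333,  0.00127946],
       [ 0.71998038, -0.36488677, -0.59032694],
       [-0.52584699,  0.26827685, -0.80716322]]), 't': array([-0.34912874, -0.34906209,  1.18581345])}
top {'fov_y': 48.93693977937089, 'cx': 318.7493333917
[... 171 characters left out ...]
34e-04],
       [-9.78484647e-01, -1.19676582e-02, -2.05972256e-01],
       [ 2.05950797e-01,  3.01197305e-03, -9.78557713e-01]]), 't': array([0.08708312, 0.57361559, 1.21078654])}
wrist {'fov_y': 59.01340468633545, 'cx': 320.28571949141383, 'cy': 203.52890890447307, 'dist_coeffs': array([0.0145227, 0.       , 0.       , 0.       , 0.       ]), 'hand_eye': array([[-1.49484834e-04, -2.58270546e-01,  9.66072618e-01,
        -1.79920704e-01],
       [ 9.99999891e-01,  3.88709640e-04,  2.58652470e-04,
         1.18853446e-03],
       [-4.42324054e-04,  9.66072551e-01,  2.58270459e-01,
        -6.46044213e-02],
       [ 0.00000000e+00,  0.00000000e+00,  0.00000000e+00,
         1.00000000e+00]])}
```

View pics/top0.png

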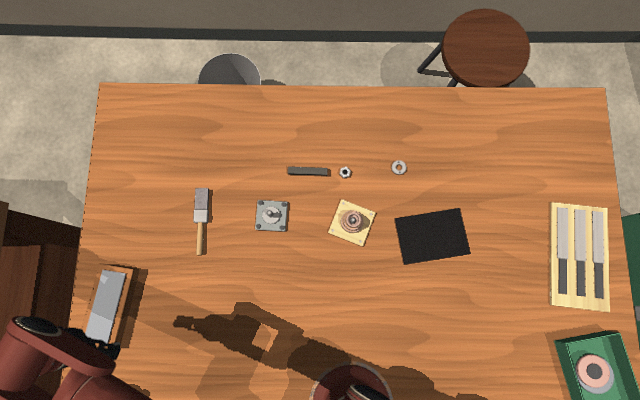

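View pics/scene0.png

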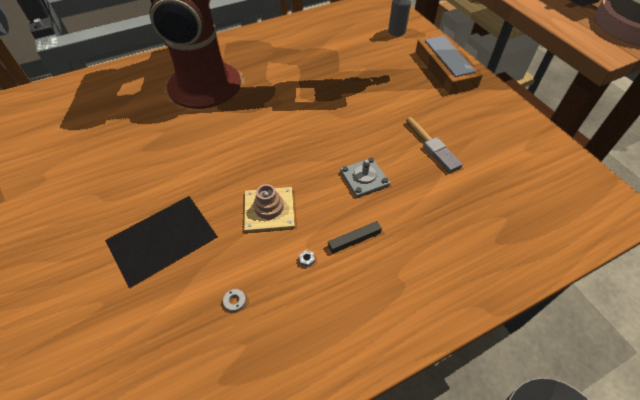

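View pics/wrist0.png

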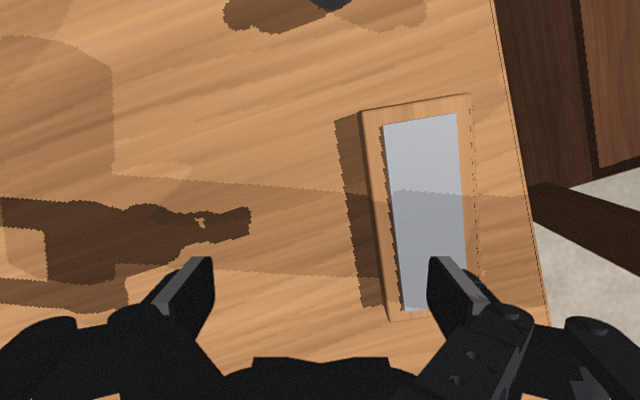

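The top view shows the storage post near (353,221), the flange at (272,214), the mat at (432,236), the ring at (399,167), the nut at (345,172), the stick at (308,171) and the brush at (201,220). The scene view confirms this. The wrist camera can't see the workpieces yet.

```bash
cat > h.py <<'E'
from station import ctrl
import cv2, numpy as np
from scipy.spatial.transform import Rotation as Rn
def K(p,h=400):
    f=h/2/np.tan(np.radians(p["fov_y"]/2)); return np.array([[f,0,p["cx"]],[0,f,p["cy"]],[0,0,1.]])
def cam(name,obs=None):
    """K,dist,R,t (world->cam)"""
    p=ctrl.camera_params(name)
    if name!="wrist": return K(p),p["dist_coeffs"],p["R"],p["t"]
    T=np.eye(4); T[:3,:3]=Rn.from_rotvec(obs["tool_rot"]).as_matrix(); T[:3,3]=obs["tool_pos"]
    W=np.linalg.inv(T@p["hand_eye"]); return K(p),p["dist_coeffs"],W[:3,:3],W[:3,3]
def ray(c,uv):
    n=cv2.undistortPoints(np.array(uv,float).reshape(-1,1,2),c[0],c[1]).reshape(-1,2)
    d=np.c_[n,np.ones(len(n))]@c[2]; return -c[2].T@c[3], d
def onplane(c,uv,z):
    o,d=ray(c,uv); return o+d*((z-o[2])/d[:,2])[:,None]
def meet(o1,d1,o2,d2):
    d1=d1/np.linalg.norm(d1);d2=d2/np.linalg.norm(d2)
    s=np.linalg.lstsq(np.c_[d1,-d2],o2-o1,rcond=None)[0]
    a=o1+s[0]*d1;b=o2+s[1]*d2; return (a+b)/2,np.linalg.norm(a-b)
def proj(c,X):
    return cv2.projectPoints(np.array(X,float).reshape(-1,3),cv2.Rodrigues(c[2])[0],c[3],c[0],c[1])[0].reshape(-1,2)
def shot(name,tag):
    o=ctrl.get_obs(); im,d=ctrl.get_image(name); cv2.imwrite(f"pics/{tag}.png",im)
    np.savez(f"pics/{tag}.npz",d=d,p=o["tool_pos"],r=o["tool_rot"]); return im,d,o,cam(name,o)
def load(name,tag):
    z=np.load(f"pics/{tag}.npz"); o=dict(tool_pos=z["p"],tool_rot=z["r"])
    return cv2.imread(f"pics/{tag}.png"),z["d"],o,cam(name,o)
def Rdown(yaw):
    # tool x down, tool y (jaw) at angle yaw in the world xy plane
    x=np.array([0,0,-1.]);y=np.array([np.cos(yaw),np.sin(yaw),0]);return np.c_[x,y,np.cross(x,y)]
def go(pos,yaw=None):
    o=ctrl.get_obs();R=Rn.from_rotvec(o["tool_rot"]).as_matrix()
    s=R.T@(np.array(pos)-o["tool_pos"]); w=np.zeros(3)
    if yaw is not None: w=np.degrees(Rn.from_matrix(R.T@Rdown(np.radians(yaw))).as_rotvec())
    print("shift mm",np.round(s*1e3,1),"turn deg",np.round(w,2)); return s,w
def st():
    o=ctrl.get_obs();R=Rn.from_rotvec(o["tool_rot"]).as_matrix()
    print("t %.2f"%o["t"],"tcp",np.round(o["tool_pos"]*1e3,1),"F",np.round(o["contact_force"],1),"open %.1f"%(o["opening"]*1e3),
     "yaw %.2f"%np.degrees(np.arctan2(R[1,1],R[0,1])),"tilt x",np.round(R[:2,0],4)); return o
E
python3 - <<'E'
from h import *
st();st();st()
o=ctrl.get_obs();print(np.round(Rn.from_rotvec(o["tool_rot"]).as_matrix(),3))
a=cam("top");b=cam("scene")
T=dict(post=(353,221,.07),flange=(272,214,.06),mat=(432,236,.003),ring=(399,167,.012),nut=(345,172,.014),stick=(308,171,.022))
S=dict(post=(265,190,.07),flange=(366,163,.06),mat=(161,240,.003),ring=(234,300,.012),nut=(307,258,.014),stick=(355,236,.022))
for k in T: print(k,np.round(onplane(a,T[k][:2],T[k][2])[0]*1e3),np.round(onplane(b,S[k][:2],S[k][2])[0]*1e3))
im=cv2.imread("pics/top0.png"); cv2.imwrite("pics/topz.png",cv2.resize(im[140:280,240:480],None,fx=3.3,fy=3.3,interpolation=cv2.INTER_CUBIC))
E
```

```text
t 0.15 tcp [193.3 593.8 193.3] F [ 0.4  0.3 -0.7] open 85.4 yaw 71.97 tilt x [-0.0007 -0.0015]
t 0.15 tcp [193.3 593.8 193.3] F [ 0.4  0.3 -0.7] open 85.4 yaw 71.97 tilt x [-0.0007 -0.0015]
t 0.15 tcp [193.3 593.8 193.3] F [ 0.4  0.3 -0.7] open 85.4 yaw 71.97 tilt x [-0.0007 -0.0015]
[[-0.001  0.31   0.951]
 [-0.002  0.951 -0.31 ]
 [-1.    -0.002 -0.   ]]
post [503.  -4.  70.] [504.  -3.  70.]
flange [522. 227.  60.] [527. 235.  60.]
mat [ 471. -242.    3.] [ 477. -242.    3.]
ring [ 680. -149.   12.] [ 682. -147.   12.]
nut [661.  16.  14.] [664.  18.  14.]
stick [661. 128.  22.] [667. 130.  22.]
```

View pics/topz.png

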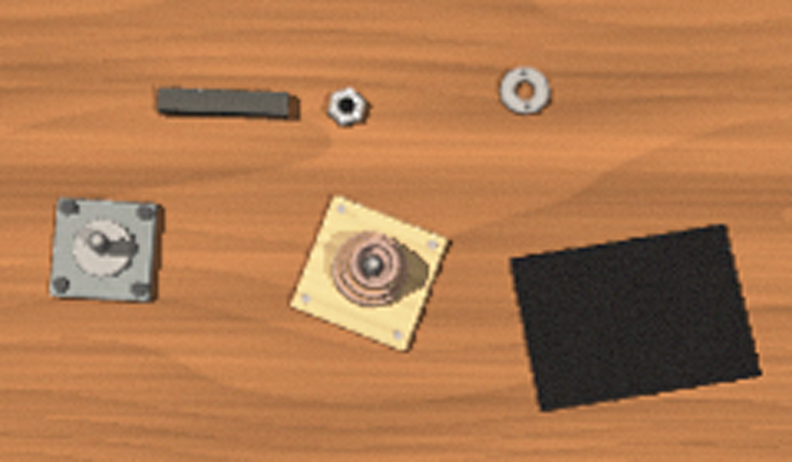

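Run:
```python
from h import *
go((.51,.20,.19),90)
```

```text
shift mm [   3.7 -276.4  423.1] turn deg [-18.03  -0.03   0.09]
```

```bash
python3 -m handwheel '[1,0.0,-0.02,0.03,-2,0,0, 1,0.0,-0.045,0.068,-4,0,0, 1,0.001,-0.07,0.106,-6,0,0, 1,0.001,-0.095,0.144,-8,0,0, 1,0.001,-0.12,0.182,-10,0,0, 1,0.002,-0.145,0.22,-12,0,0, 1,0.002,-0.17,0.258,-14,0,0, 1,0.003,-0.195,0.296,-15,0,0, 1,0.003,-0.22,0.334,-16,0,0, 1,0.003,-0.245,0.372,-17,0,0, 1,0.004,-0.265,0.404,-18,0,0, 1,0.004,-0.277,0.424,-18,0,0]' 60
python3 - <<'E'
from h import *
st(); shot("wrist","w1")
st(); go((.51,.26,.19),90)
E
```

```text
t: 1.15
tool_pos: [0.5038, 0.2069, 0.1902]
tool_rot: [0.0, 1.571, -0.0]
contact_force: [0.8, 0.1, -0.7]
opening: 0.0856
t 1.15 tcp [503.8 206.9 190.2] F [ 0.8  0.1 -0.7] open 85.6 yaw 89.99 tilt x [-0.0001  0.0001]
t 1.20 tcp [508.  201.4 190.1] F [ 1.6 -4.   0.7] open 85.4 yaw 89.61 tilt x [ 0.0031 -0.0047]
shift mm [-0.1 58.6  1.6] turn deg [-0.39  0.18  0.27]
```

View pics/w1.png

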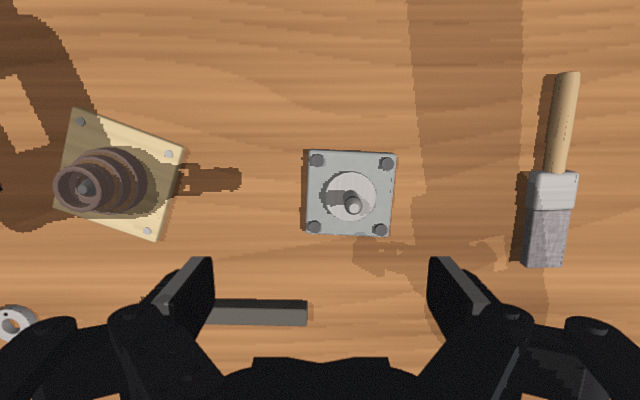

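```bash
python3 -m handwheel '[1,0,-0.015,-0.01,0,0,0, 1,0,-0.03,-0.02,0,0,0, 1,0,-0.05,-0.03,0,0,0, 1,0,-0.06,-0.03,0,0,0, 1,0,-0.06,-0.03,0,0,0, 1,0,-0.06,-0.03,0,0,0, 1,0,-0.06,-0.03,0,0,0, 1,0,-0.06,-0.03,0,0,0]'
python3 - <<'E'
from h import *
st(); shot("wrist","w2");st()
E
python3 -m handwheel '[1,0,-0.02,0,0,0,0, 1,0,-0.05,-0.0,0,0,0, 1,0,-0.08,0,0,0,0, 1,0,-0.11,0,0,0,0, 1,0,-0.13,0,0,0,0, 1,0,-0.14,0,0,0,0, 1,0,-0.14,0,0,0,0, 1,0,-0.14,0,0,0,0, 1,0,-0.14,0,0,0,0, 1,0,-0.14,0,0,0,0]'
python3 - <<'E'
from h import *
st(); shot("wrist","w3");st()
E
```

```text
t: 1.87
tool_pos: [0.4733, 0.1497, 0.1904]
tool_rot: [0.0, 1.571, 0.0]
contact_force: [0.2, -0.1, -0.4]
opening: 0.0854
t 1.87 tcp [473.3 149.7 190.4] F [ 0.2 -0.1 -0.4] open 85.4 yaw 90.01 tilt x [-0.      0.0003]
t 1.92 tcp [473.3 149.7 190.4] F [ 0.7  0.3 -0. ] open 85.6 yaw 90.02 tilt x [-0.0001  0.0002]
t: 2.75
tool_pos: [0.473, 0.0101, 0.1903]
tool_rot: [-0.001, 1.571, 0.001]
contact_force: [-0.5, -0.3, -0.5]
opening: 0.0856
t 2.75 tcp [473.   10.1 190.3] F [-0.5 -0.3 -0.5] open 85.6 yaw 90.06 tilt x [-0.0002  0.0004]
t 2.80 tcp [473.   10.  190.4] F [0.8 0.5 0.8] open 85.4 yaw 90.06 tilt x [-0.0001  0.0003]
```

View pics/w2.png

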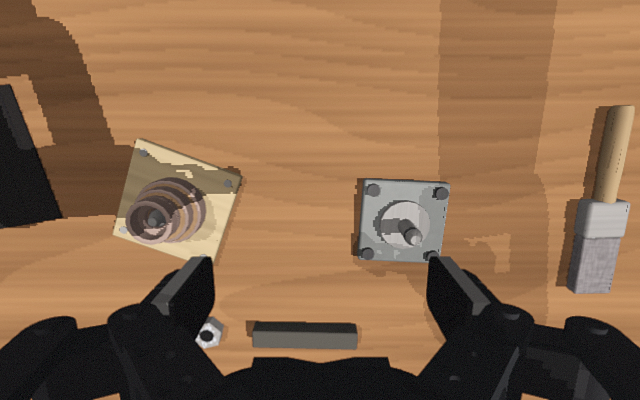

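View pics/w3.png

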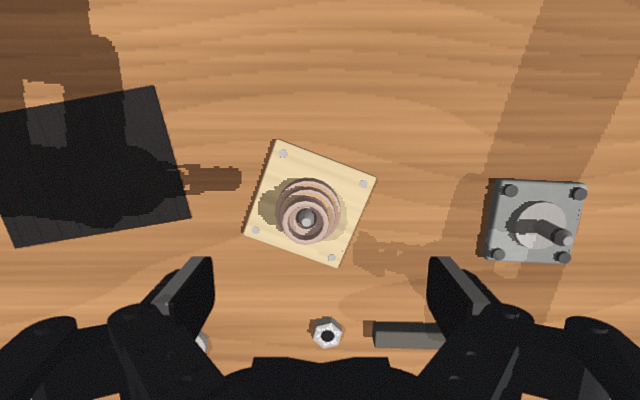

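Run:
```python
from h import *
A=cv2.imread("pics/w2.png");B=cv2.imread("pics/w3.png")
z=lambda im,x,y,w=96: cv2.resize(im[y:y+w,x:x+w],(384,384),interpolation=cv2.INTER_CUBIC)
c=np.vstack([np.hstack([z(A,356,174),z(A,112,170)]),np.hstack([z(B,490,174),z(B,260,170)])])
cv2.imwrite("pics/z1.png",cv2.resize(c,(600,600)))
```

```text
(no output)
```

View pics/z1.png

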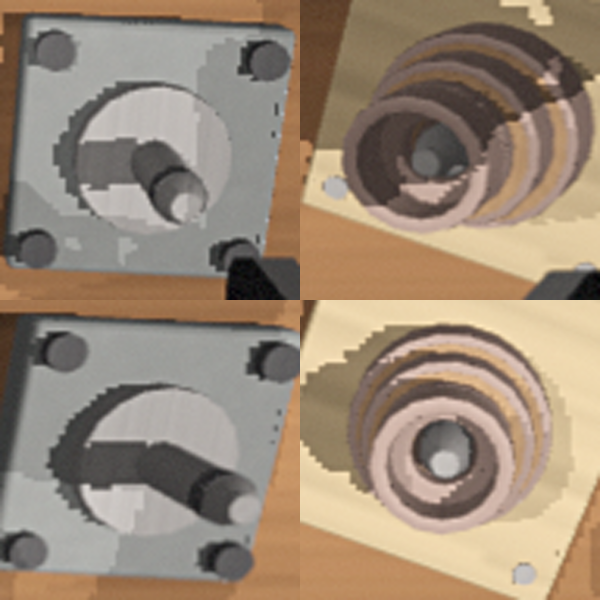

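Run:
```python
from h import *
A=load("wrist","w2");B=load("wrist","w3")
for k,u,v,zz in [("spigot",(415.8,239.9),(567.8,240.2),.064),("pin",(152.6,221.8),(306.7,222.2),.064),("cup rim",(149.1,222.5),(305.1,222.5),.070),("face",(405,224.9),(540.6,225.5),.022)]:
    o1,d1=ray(A[3],u);o2,d2=ray(B[3],v)
    X,e=meet(o1,d1[0],o2,d2[0]); print(k,np.round(X*1e3,1),"gap %.1f"%(e*1e3),"at text z",np.round(onplane(A[3],u,zz)[0]*1e3,1),np.round(onplane(B[3],v,zz)[0]*1e3,1))
go((.503,-.003,.10),90)
```

```text
spigot [525.9 239.2  62.5] gap 0.5 at text z [525.6 238.8  64. ] [525.1 238.   64. ]
pin [508.1  -1.2  64.2] gap 0.0 at text z [508.2  -1.3  64. ] [508.2  -1.2  64. ]
cup rim [507.4  -2.5  68. ] gap 0.4 at text z [506.9  -1.5  70. ] [506.5  -2.4  70. ]
face [525.  238.6  22. ] gap 0.1 at text z [525.1 238.6  22. ] [525.  238.5  22. ]
shift mm [ 90.4 -13.1  30. ] turn deg [ 0.06 -0.   -0.02]
```

```bash
python3 -m handwheel '[1,0.02,-0.005,0.01,0,0,0, 1,0.05,-0.012,0.025,0,0,0, 1,0.08,-0.012,0.034,0,0,0, 1,0.1,-0.012,0.034,0,0,0, 1,0.11,-0.012,0.034,0,0,0, 1,0.11,-0.012,0.034,0,0,0, 1,0.11,-0.012,0.034,0,0,0]' 40
python3 - <<'E'
from h import *
st(); shot("wrist","w4");st(); shot("scene","s4"); go((.507,-.002,.050),90)
E
```

```text
t: 3.38
tool_pos: [0.507, -0.0026, 0.0807]
tool_rot: [-0.0, 1.571, 0.0]
contact_force: [0.5, 0.1, -0.4]
opening: 0.0855
t 3.38 tcp [507.   -2.6  80.7] F [ 0.5  0.1 -0.4] open 85.5 yaw 90.01 tilt x [-0.0002  0.0001]
t 3.43 tcp [507.9  -2.9  81.9] F [-0.2  0.3  0.8] open 85.5 yaw 90.00 tilt x [ 0.0021 -0.0003]
shift mm [32.5  1.  -1.4] turn deg [-0.01  0.19  0.03]
```

View pics/w4.png

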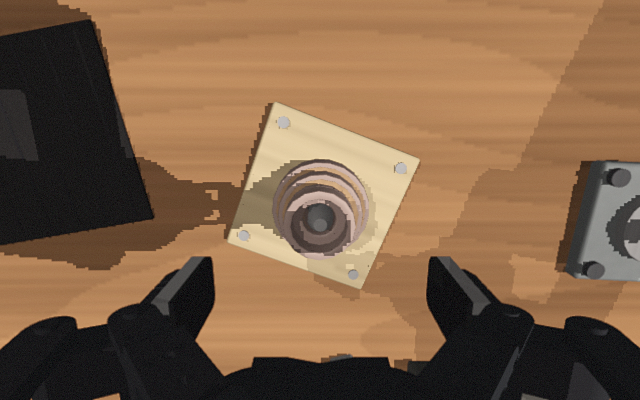

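Run:
```python
from h import *
im,d,o,c=load("wrist","w4")
R=Rn.from_rotvec(o["tool_rot"]).as_matrix()
for p in [(0,0,0),(-.013,.0427,0),(-.013,-.0427,0),(-.019,0,0),(-.013,.0427,.011),(-.013,.0427,-.011)]:
    print(p,proj(c,o["tool_pos"]+R@np.array(p)))
print(onplane(c,(318.5,222),.07),d[222,318],d[205,400])
cv2.imwrite("pics/z4.png",cv2.resize(im[140:310,190:450],None,fx=3,fy=3,interpolation=cv2.INTER_CUBIC))
```

```text
(0, 0, 0) [[318.42994644 232.50108416]]
(-0.013, 0.0427, 0) [[403.22562556 241.28396028]]
(-0.013, -0.0427, 0) [[233.35901221 241.22489839]]
(-0.019, 0, 0) [[318.23711203 245.67851482]]
(-0.013, 0.0427, 0.011) [[401.92818845 261.50456824]]
(-0.013, 0.0427, -0.011) [[404.57305308 220.41692219]]
[[ 0.50448331 -0.00265416  0.07      ]] 0.20595689 0.2703669
```

View pics/z4.png

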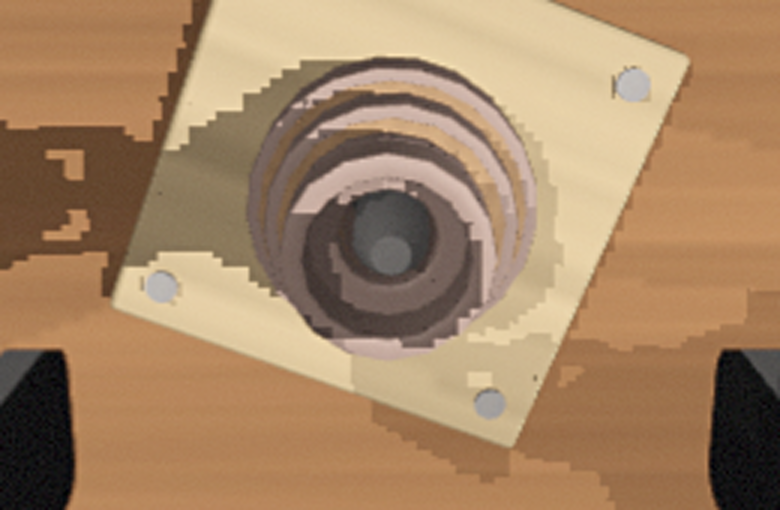

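Run:
```python
from h import *
im,d,o,c=load("wrist","w4")
p=ctrl.camera_params("wrist");H=p["hand_eye"];k=K(p)
for u,v in [(208,262),(212,275),(190,262),(432,262),(430,275),(212,290),(205,300),(165,290),(200,262),(213,262)]:
    n=cv2.undistortPoints(np.array([[[u,v]]],float),k,p["dist_coeffs"])[0,0];z=d[v,u]
    print((u,v),np.round(z,3),np.round((H@np.r_[n*z,z,1])[:3]*1e3,1))
```

```text
(208, 262) 0.134 [-56.1 -41.5  -8.2]
(212, 275) 0.14 [-52.3 -41.7  -0.9]
(190, 262) 0.129 [-60.5 -46.6 -10.2]
(432, 262) 0.136 [-54.1  44.   -7.3]
(430, 275) 0.138 [-54.2  43.6  -1.9]
(212, 290) 0.139 [-54.5 -41.5   4.4]
(205, 300) 0.131 [-62.9 -41.5   3.9]
(165, 290) 0.109 [-81.7 -46.6 -10.5]
(200, 262) 0.13 [-60.2 -43.  -10.1]
(213, 262) 0.283 [ 81.1 -84.6  53.9]
```

Run:
```python
from h import *
im,d,o,c=load("scene","s4")
print(proj(c,o["tool_pos"]),proj(c,[.508,-.001,.064]))
cv2.imwrite("pics/z5.png",cv2.resize(im[80:280,150:400],None,fx=3,fy=3,interpolation=cv2.INTER_CUBIC))
```

```text
[[265.1077535 187.9640767]] [[266.89067422 192.84729937]]
```

View pics/z5.png

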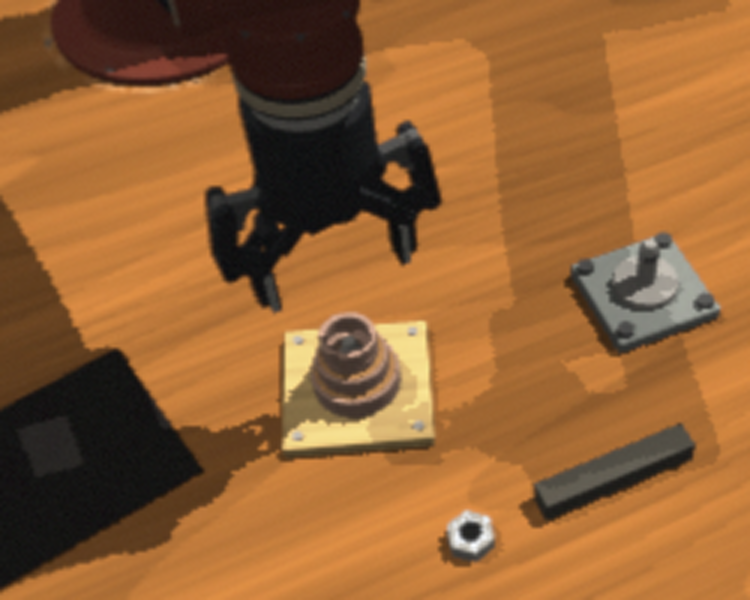

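```bash
python3 -m handwheel '[0.56,-0.01,0,0,0,0,0, 0.56,-0.01,0,0,0,0,0, 0.56,-0.01,0,0,0,0,0, 0.56,-0.01,0,0,0,0,0, 0.56,-0.01,0,0,0,0,0, 0.56,-0.01,0,0,0,0,0]' 40
python3 - <<'E'
from h import *
st(); shot("wrist","w5");_,_,o,c=shot("scene","s5")
im,d,o,c=load("wrist","w5")
p=ctrl.camera_params("wrist");H=p["hand_eye"];k=K(p)
v,u=np.mgrid[0:400,0:640]
n=cv2.undistortPoints(np.c_[u.ravel(),v.ravel()].astype(float).reshape(-1,1,2),k,p["dist_coeffs"]).reshape(-1,2)
z=d.ravel();P=(np.c_[n*z[:,None],z,np.ones(z.size)]@H.T)[:,:3]
m=(z>0)&(P[:,0]<-.014)&(abs(P[:,1])<.07); 
Q=P[m]; i=np.argsort(-Q[:,0])[:15]; print(np.round(Q[i]*1e3,1), np.c_[u.ravel()[m][i],v.ravel()[m][i]])
E
```

```text
t: 3.98
tool_pos: [0.5068, -0.0031, 0.0903]
tool_rot: [0.001, 1.571, -0.001]
contact_force: [0.3, 0.6, 0.9]
opening: 0.0477
t 3.98 tcp [506.8  -3.1  90.3] F [0.3 0.6 0.9] open 47.7 yaw 89.96 tilt x [-0.0002  0.    ]
[[-39.1  25.1   2.3]
 [-39.2 -22.9   2.3]
 [-39.4 -22.9   3.1]
 [-39.6  25.1  -6.7]
 [-39.6 -22.9   3.5]
 [-39.6 -23.   -6.3]
 [-39.7 -22.9   4.4]
 [-39.8  25.1  -6.4]
 [-39.8  25.    2.9]
 [-40.1 -22.8   2.3]
 [-40.1  25.    2.3]
 [-40.3 -23.1  10.3]
 [-40.4 -23.    7.3]
 [-40.5 -22.9  -4.8]
 [-40.5 -22.8  -7.1]] [[376 268]
 [265 268]
 [265 270]
 [377 249]
 [265 271]
 [264 250]
 [265 273]
 [377 250]
 [376 270]
 [265 269]
 [376 269]
 [265 286]
 [265 280]
 [264 254]
 [264 249]]
```

View pics/w5.png

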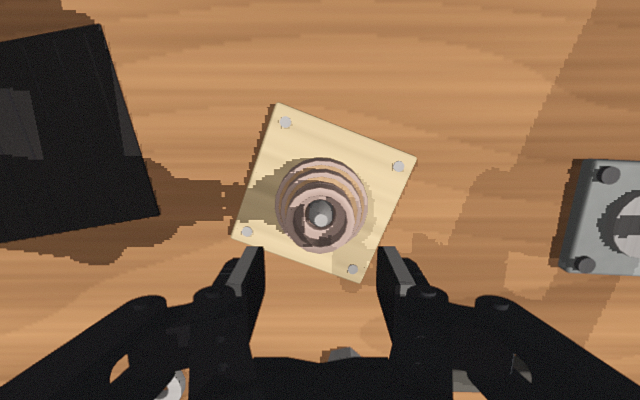

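Run:
```python
from h import *
p=ctrl.camera_params("wrist");H=p["hand_eye"];k=K(p)
v,u=np.mgrid[0:400,0:640]
n=cv2.undistortPoints(np.c_[u.ravel(),v.ravel()].astype(float).reshape(-1,1,2),k,p["dist_coeffs"]).reshape(-1,2)
for t in ["w4","w5"]:
    d=load("wrist",t)[1].ravel();P=(np.c_[n*d[:,None],d,np.ones(d.size)]@H.T)[:,:3].reshape(400,640,3)
    for q in [(320,362),(320,375),(320,395),(290,370),(350,370),(255,300),(385,300),(255,340),(230,260)]: print(t,q,np.round(P[q[1],q[0]]*1e3,1))
im,d,o,c=load("scene","s5")
# scene depth points above bench near gripper
n=cv2.undistortPoints(np.c_[u.ravel(),v.ravel()].astype(float).reshape(-1,1,2),c[0],c[1]).reshape(-1,2)
z=d.ravel();X=(np.c_[n*z[:,None],z]-c[3])@c[2]
m=(abs(X[:,0]-.507)<.06)&(abs(X[:,1])<.09)&(X[:,2]>.075)&(X[:,2]<.3)
Q=X[m];i=np.argsort(Q[:,2])[:12];print(np.round(Q[i]*1e3,1))
cv2.imwrite("pics/z6.png",cv2.resize(im[80:230,170:370],None,fx=4,fy=4,interpolation=cv2.INTER_CUBIC))
```

```text
w4 (320, 362) [-111.8    0.9   -9. ]
w4 (320, 375) [-116.7    0.9   -9.7]
w4 (320, 395) [-122.7    0.9  -10.3]
w4 (290, 370) [-115.4   -5.5   -9.9]
w4 (350, 370) [-115.7    7.3  -10.2]
w4 (255, 300) [ 80.7 -52.6  87.6]
w4 (385, 300) [81.2 54.4 87.8]
w4 (255, 340) [ 81.4 -54.5 125.8]
w4 (230, 260) [ 79.7 -70.6  51.6]
w5 (320, 362) [-112.2    0.9   -9.3]
w5 (320, 375) [-117.6    0.9  -10.5]
w5 (320, 395) [-122.6    0.9  -10.2]
w5 (290, 370) [-116.2   -5.5  -10.6]
w5 (350, 370) [-115.     7.4   -9.5]
w5 (255, 300) [-65.4 -22.6   2.4]
w5 (385, 300) [-63.   24.9   3.8]
w5 (255, 340) [ 90.3 -56.4 132.3]
w5 (230, 260) [-50.2 -34.8  -6.4]
[[506.6  20.7 129.2]
 [502.5  20.5 131.4]
 [516.4  23.4 131.8]
 [497.4  20.5 132.3]
 [517.1 -28.4 132.4]
 [514.6 -33.8 132.8]
 [502.1  20.9 133.9]
 [515.9 -27.8 134. ]
 [514.   20.3 134.1]
 [517.4  21.  134.1]
 [508.5  20.5 134.5]
 [517.6 -32.4 135.2]]
```

View pics/z6.png

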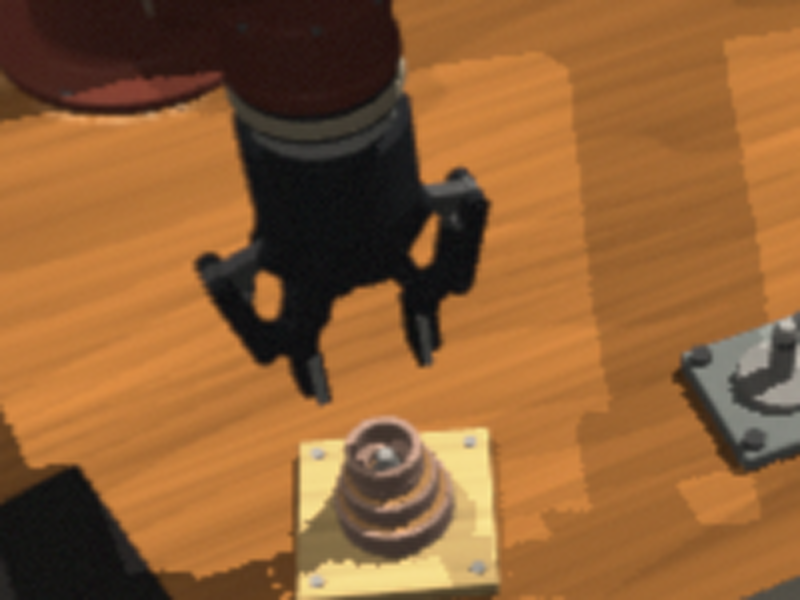

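Both cameras put the real fingertips about 39 mm short of the reported TCP at 48 mm opening. The gripper body is shifted by the same amount. I'll work from the measured tips and check this by force on a cautious descent.

```bash
python3 -m handwheel '[1,0.01,0,0,0,0,0, 1,0.03,0,0,0,0,0, 1,0.05,0,0,0,0,0, 1,0.06,0,0,0,0,0, 1,0.068,0,0,0,0,0, 1,0.072,0,0,0,0,0, 1,0.074,0,0,0,0,0, 1,0.075,0,0,0,0,0, 1,0.075,0,0,0,0,0]' 40
python3 - <<'E'
from h import *
st(); im=shot("wrist","w6")[0]
E
python3 -m handwheel '[0,0.0,0,0,0,0,0, 0,0,0,0,0,0,0, 0,0,0,0,0,0,0, 0,0,0,0,0,0,0, 0,0,0,0,0,0,0, 0,0,0,0,0,0,0, 0,0,0,0,0,0,0, 0,0,0,0,0,0,0]' 40
python3 - <<'E'
from h import *
st(); im=shot("wrist","w7")[0];shot("scene","s7")
a=np.hstack([cv2.imread("pics/w7.png")[100:400,140:500],cv2.resize(cv2.imread("pics/s7.png")[80:230,170:370],(400,300))]);cv2.imwrite("pics/z7.png",a)
E
```

```text
t: 4.83
tool_pos: [0.5076, -0.0032, 0.0161]
tool_rot: [0.0, 1.57, -0.001]
contact_force: [-0.7, -0.3, 0.7]
opening: 0.0854
t 4.83 tcp [507.6  -3.2  16.1] F [-0.7 -0.3  0.7] open 85.4 yaw 89.96 tilt x [ 0.0013 -0.0002]
t: 5.55
tool_pos: [0.5076, -0.0032, 0.0161]
tool_rot: [0.0, 1.57, -0.001]
contact_force: [0.2, 0.7, 6.0]
opening: 0.0405
t 5.55 tcp [507.6  -3.2  16.1] F [0.2 0.7 6. ] open 40.5 yaw 89.96 tilt x [ 0.0011 -0.0001]
```

View pics/z7.png

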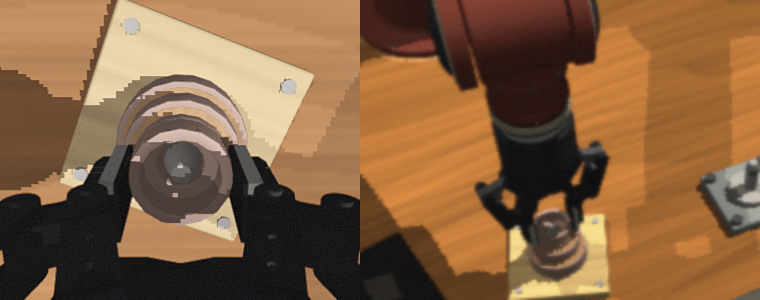

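```bash
python3 -m handwheel '[0,-0.005,0,0,0,0,0, 0,-0.015,0,0,0,0,0, 0,-0.03,0,0,0,0,0, 0,-0.045,-0.005,0,0,0,0, 0,-0.055,-0.025,-0.003,0,0,0, 0,-0.06,-0.055,-0.007,0,0,0, 0,-0.06,-0.09,-0.012,0,0,0, 0,-0.06,-0.13,-0.016,0,0,0, 0,-0.06,-0.17,-0.02,0,0,0, 0,-0.06,-0.21,-0.025,0,0,0, 0,-0.06,-0.245,-0.03,0,0,0, 0,-0.06,-0.27,-0.034,0,0,0]'
python3 -m handwheel '[0,0,-0.015,0,0,0,0, 0,0.01,-0.022,0,0,0,0, 0,0.03,-0.022,0,0,0,0, 0,0.05,-0.022,0,0,0,0, 0,0.065,-0.022,0,0,0,0, 0,0.075,-0.022,0,0,0,0, 0,0.075,-0.022,0,0,0,0, 0,0.075,-0.022,0,0,0,0]'
python3 - <<'E'
from h import *
st(); im=shot("wrist","w8")[0];im2=shot("scene","s8")[0]
a=np.hstack([im[100:400,140:500],cv2.resize(im2[140:290,70:270],(400,300))]);cv2.imwrite("pics/z8.png",a)
go((.4735,-.2952,-.0265),90)
E
```

```text
t: 6.65
tool_pos: [0.4719, -0.276, 0.0759]
tool_rot: [0.001, 1.571, -0.003]
contact_force: [1.9, 0.1, 0.2]
opening: 0.0402
t: 7.32
tool_pos: [0.4726, -0.294, -0.0003]
tool_rot: [0.001, 1.572, 0.001]
contact_force: [-0.2, -1.5, -0.3]
opening: 0.0405
t 7.32 tcp [ 4.726e+02 -2.940e+02 -3.000e-01] F [-0.2 -1.5 -0.3] open 40.5 yaw 90.02 tilt x [-0.0012  0.0013]
shift mm [28.   0.1 -0.3] turn deg [-0.    0.08  0.06]
```

View pics/z8.png

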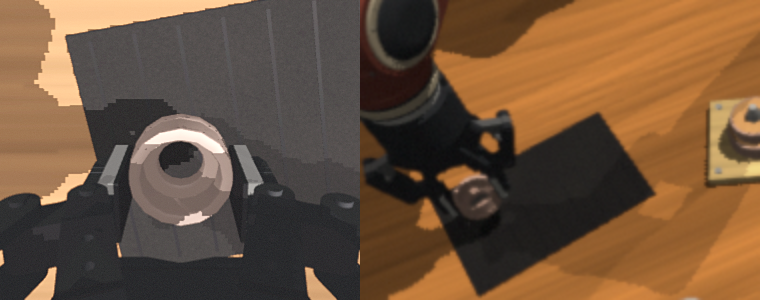

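```bash
python3 -m handwheel '[0,0.008,0,0,0,0,0, 0,0.016,0,0,0,0,0, 0,0.021,0,0,0,0,0, 0,0.024,0,0,0,0,0, 0,0.0255,0,0,0,0,0, 0,0.0265,0,0,0,0,0, 0,0.0265,0,0,0,0,0, 0,0.0265,0,0,0,0,0]'
python3 -m handwheel '[0,0.001,0,0,0,0,0, 0,0.0015,0,0,0,0,0, 0,0.002,0,0,0,0,0, 0,0.002,0,0,0,0,0]'
```

```text
t: 8.08
tool_pos: [0.4729, -0.2953, -0.0259]
tool_rot: [0.0, 1.571, -0.001]
contact_force: [0.7, 0.3, -0.6]
opening: 0.0406
t: 8.42
tool_pos: [0.4728, -0.2951, -0.0281]
tool_rot: [0.0, 1.571, -0.001]
contact_force: [-0.5, -0.4, -0.9]
opening: 0.0404
```

```bash
python3 -m handwheel '[0,0.0005,0,0,0,0,0, 0,0.001,0,0,0,0,0, 0,0.001,0,0,0,0,0]'
python3 -m handwheel '[0,0.0005,0,0,0,0,0, 0,0.001,0,0,0,0,0, 0,0.001,0,0,0,0,0]'
```

```text
t: 8.67
tool_pos: [0.4729, -0.2952, -0.0289]
tool_rot: [0.0, 1.571, -0.0]
contact_force: [-0.3, 0.4, 2.1]
opening: 0.0407
t: 8.92
tool_pos: [0.4729, -0.2953, -0.0289]
tool_rot: [0.001, 1.571, -0.0]
contact_force: [-3.2, 2.5, 8.2]
opening: 0.0408
```

```bash
python3 -m handwheel '[0.3,0,0,0,0,0,0, 0.6,-0.0005,0,0,0,0,0, 1,-0.001,0,0,0,0,0, 1,-0.001,0,0,0,0,0, 1,-0.001,0,0,0,0,0, 1,-0.005,0,0,0,0,0, 1,-0.02,0,0,0,0,0, 1,-0.045,0,0,0,0,0, 1,-0.07,0.0,0,0,0,0, 1,-0.085,0.02,0,0,0,0, 1,-0.09,0.05,0.005,0,0,0, 1,-0.09,0.085,0.01,0,0,0]'
python3 - <<'E'
from h import *
st(); im=shot("wrist","w9")[0]
E
python3 -m handwheel '[1,0,0.03,0.005,0,0,0, 1,0,0.065,0.009,0,0,0, 1,0,0.1,0.013,0,0,0, 1,0,0.135,0.018,0,0,0, 1,0,0.17,0.023,0,0,0, 1,0,0.195,0.025,0,0,0, 1,0,0.205,0.025,0,0,0, 1,0,0.21,0.025,0,0,0, 1,0,0.21,0.025,0,0,0, 1,0,0.21,0.025,0,0,0]'
python3 - <<'E'
from h import *
st(); im=shot("wrist","w10")[0];st()
i9=cv2.imread("pics/w9.png")
cv2.imwrite("pics/z10.png",np.hstack([i9[0:400,0:320],cv2.resize(im[120:290,220:420],(470,400))]))
E
```

```text
t: 9.92
tool_pos: [0.4845, -0.2113, 0.063]
tool_rot: [0.0, 1.566, -0.005]
contact_force: [1.5, 0.2, -0.2]
opening: 0.0853
t 9.92 tcp [ 484.5 -211.3   63. ] F [ 1.5  0.2 -0.2] open 85.3 yaw 89.80 tilt x [ 0.0047 -0.003 ]
t: 10.8
tool_pos: [0.5079, -0.001, 0.0599]
tool_rot: [0.0, 1.571, -0.001]
contact_force: [0.4, 0.1, 0.1]
opening: 0.0852
t 10.80 tcp [507.9  -1.   59.9] F [0.4 0.1 0.1] open 85.2 yaw 89.93 tilt x [-0.0002 -0.0005]
t 10.85 tcp [508.   -1.2  59.9] F [ 0.4 -0.1 -1.3] open 85.3 yaw 89.90 tilt x [-0.0001 -0.0005]
```

View pics/z10.png

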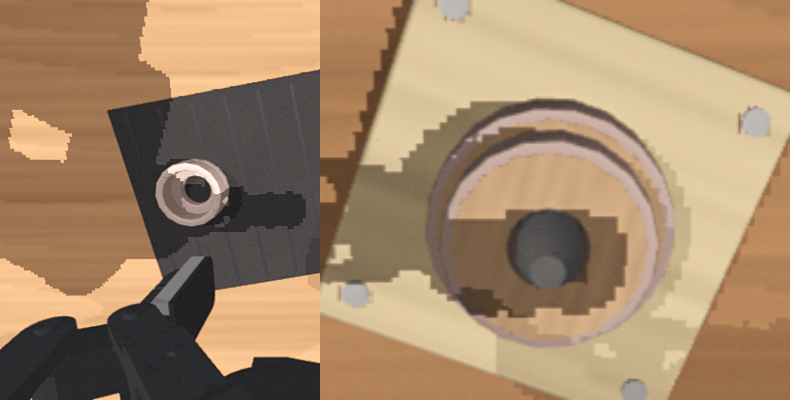

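Run:
```python
from h import *
c=load("wrist","w10")[3]
print(onplane(c,(318.3,222.1),.048),onplane(c,(317.4,235.7),.064))
c=load("wrist","w3")[3]
```

```text
[[ 0.50589075 -0.00112214  0.048     ]] [[ 0.50823404 -0.0015086   0.064     ]]
```

```bash
python3 -m handwheel '[1,0.015,-0.001,-0.002,0,0,0, 1,0.035,-0.001,-0.002,0,0,0, 1,0.05,-0.001,-0.002,0,0,0, 1,0.06,-0.001,-0.002,0,0,0, 1,0.065,-0.001,-0.002,0,0,0, 1,0.065,-0.001,-0.002,0,0,0, 0,0.065,-0.001,-0.002,0,0,0, 0,0.065,-0.001,-0.002,0,0,0, 0,0.065,-0.001,-0.002,0,0,0, 0,0.065,-0.001,-0.002,0,0,0, 0,0.065,-0.001,-0.002,0,0,0, 0,0.065,-0.001,-0.002,0,0,0]' 40
python3 - <<'E'
from h import *
st(); im=shot("wrist","w11")[0];im2=shot("scene","s11")[0]
a=np.hstack([im[100:400,140:500],cv2.resize(im2[80:230,170:370],(400,300))]);cv2.imwrite("pics/z11.png",a)
E
```

```text
t: 11.85
tool_pos: [0.5075, -0.0014, -0.0033]
tool_rot: [-0.0, 1.568, -0.001]
contact_force: [-1.8, -0.0, 6.1]
opening: 0.0525
t 11.85 tcp [507.5  -1.4  -3.3] F [-1.8 -0.   6.1] open 52.5 yaw 89.97 tilt x [ 0.0028 -0.0008]
```

View pics/z11.png

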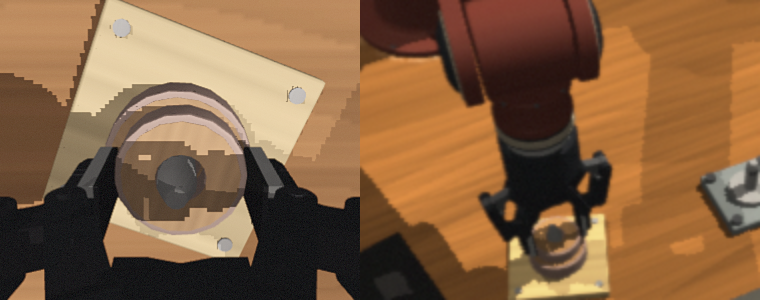

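```bash
python3 -m handwheel '[0,-0.005,0,0,0,0,0, 0,-0.015,0,0,0,0,0, 0,-0.03,0,0,0,0,0, 0,-0.048,0,0,0,0,0, 0,-0.06,-0.003,0,0,0,0, 0,-0.06,-0.02,-0.003,0,0,0, 0,-0.06,-0.045,-0.01,0,0,0, 0,-0.06,-0.08,-0.018,0,0,0, 0,-0.06,-0.115,-0.026,0,0,0, 0,-0.06,-0.15,-0.033,0,0,0, 0,-0.06,-0.175,-0.038,0,0,0, 0,-0.06,-0.188,-0.038,0,0,0]'
python3 -m handwheel '[0,0,0,0,0,0,0, 0,0.01,0,0,0,0,0, 0,0.03,0,0,0,0,0, 0,0.05,0,0,0,0,0, 0,0.068,0,0,0,0,0, 0,0.078,0,0,0,0,0, 0,0.083,0,0,0,0,0, 0,0.085,0,0,0,0,0, 0,0.086,0,0,0,0,0, 0,0.087,0,0,0,0,0, 0,0.087,0,0,0,0,0]'
python3 - <<'E'
from h import *
st()
E
```

```text
t: 12.95
tool_pos: [0.4669, -0.1917, 0.0555]
tool_rot: [0.002, 1.571, -0.003]
contact_force: [-0.2, -0.1, -0.6]
opening: 0.0528
t: 13.87
tool_pos: [0.4686, -0.1894, -0.0312]
tool_rot: [-0.0, 1.569, -0.001]
contact_force: [0.0, 0.7, -0.5]
opening: 0.0528
t 13.87 tcp [ 468.6 -189.4  -31.2] F [ 0.   0.7 -0.5] open 52.8 yaw 89.97 tilt x [ 0.0015 -0.0008]
```

```bash
python3 -m handwheel '[0,0.0005,0,0,0,0,0, 0,0.001,0,0,0,0,0, 0,0.001,0,0,0,0,0]'
python3 -m handwheel '[0,0.0005,0,0,0,0,0, 0,0.001,0,0,0,0,0, 0,0.001,0,0,0,0,0]'
```

```text
t: 14.12
tool_pos: [0.4685, -0.1895, -0.0322]
tool_rot: [0.0, 1.57, -0.001]
contact_force: [-0.3, 0.8, 2.4]
opening: 0.0528
t: 14.37
tool_pos: [0.4685, -0.1895, -0.0323]
tool_rot: [0.0, 1.571, -0.001]
contact_force: [-3.9, 2.3, 10.1]
opening: 0.0522
```

```bash
python3 -m handwheel '[0.4,-0.0005,0,0,0,0,0, 0.7,-0.001,0,0,0,0,0, 1,-0.001,0,0,0,0,0, 1,-0.001,0,0,0,0,0, 1,-0.001,0,0,0,0,0, 1,-0.005,0,0,0,0,0, 1,-0.02,0,0,0,0,0, 1,-0.05,0,0,0,0,0, 1,-0.08,0.0,0,0,0,0, 1,-0.095,0.01,0.004,0,0,0, 1,-0.095,0.03,0.01,0,0,0, 1,-0.095,0.065,0.015,0,0,0]'
python3 -m handwheel '[1,0,0.03,0.006,0,0,0, 1,0,0.065,0.012,0,0,0, 1,0,0.09,0.018,0,0,0, 1,0,0.11,0.023,0,0,0, 1,0,0.12,0.023,0,0,0, 1,0,0.122,0.023,0,0,0, 1,0,0.122,0.023,0,0,0, 1,0,0.122,0.023,0,0,0]'
python3 - <<'E'
from h import *
st(); im=shot("wrist","w12")[0];st()
cv2.imwrite("pics/z12.png",np.hstack([im[0:400,0:300],cv2.resize(im[120:290,220:420],(470,400))]))
E
```

```text
t: 15.37
tool_pos: [0.4849, -0.126, 0.0637]
tool_rot: [0.001, 1.566, -0.006]
contact_force: [0.8, 0.3, -1.0]
opening: 0.0854
t: 16.03
tool_pos: [0.5058, -0.003, 0.0609]
tool_rot: [0.001, 1.571, -0.001]
contact_force: [-0.1, -0.0, -0.1]
opening: 0.0857
t 16.03 tcp [505.8  -3.   60.9] F [-0.1 -0.  -0.1] open 85.7 yaw 89.93 tilt x [-0.0002 -0.0005]
t 16.08 tcp [505.8  -3.1  60.9] F [-0.1 -0.3  0.2] open 85.7 yaw 89.90 tilt x [-0.0002 -0.0004]
```

View pics/z12.png

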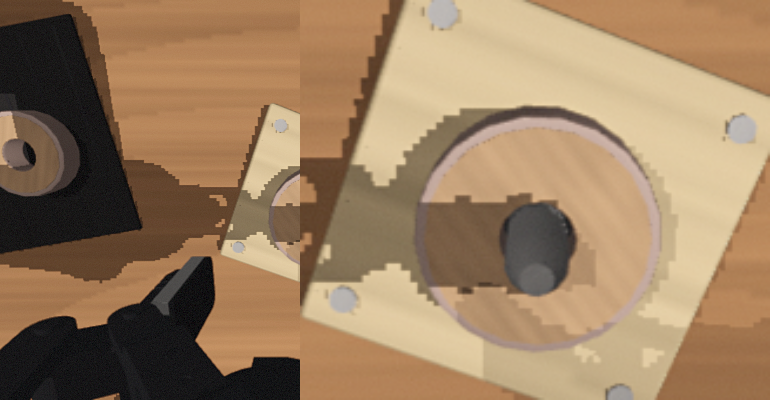

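Run:
```python
from h import *
c=load("wrist","w12")[3]
X=onplane(c,(321.3,218.7),.032);print(X,onplane(c,(320.9,239.1),.064)); go((X[0,0],X[0,1]-.0011,-.0265),90)
```

```text
[[ 0.50703391 -0.00133772  0.032     ]] [[ 0.50835846 -0.00162919  0.064     ]]
shift mm [87.4  0.7  1.2] turn deg [-0.1  -0.01  0.02]
```

```bash
python3 -m handwheel '[1,0.015,0.001,0.001,0,0,0, 1,0.04,0.001,0.001,0,0,0, 1,0.06,0.001,0.001,0,0,0, 1,0.075,0.001,0.001,0,0,0, 1,0.084,0.001,0.001,0,0,0, 1,0.088,0.001,0.001,0,0,0, 1,0.088,0.001,0.001,0,0,0, 0,0.088,0.001,0.001,0,0,0, 0,0.088,0.001,0.001,0,0,0, 0,0.088,0.001,0.001,0,0,0, 0,0.088,0.001,0.001,0,0,0, 0,0.088,0.001,0.001,0,0,0]' 50
python3 - <<'E'
from h import *
st(); im=shot("wrist","w13")[0];im2=shot("scene","s13")[0]
a=np.hstack([im[100:400,140:500],cv2.resize(im2[80:230,170:370],(400,300))]);cv2.imwrite("pics/z13.png",a)
E
```

```text
t: 17.08
tool_pos: [0.5086, -0.0014, -0.0254]
tool_rot: [-0.0, 1.568, -0.001]
contact_force: [0.2, -0.7, 5.7]
opening: 0.0634
t 17.08 tcp [508.6  -1.4 -25.4] F [ 0.2 -0.7  5.7] open 63.4 yaw 89.97 tilt x [ 0.0031 -0.0008]
```

View pics/z13.png

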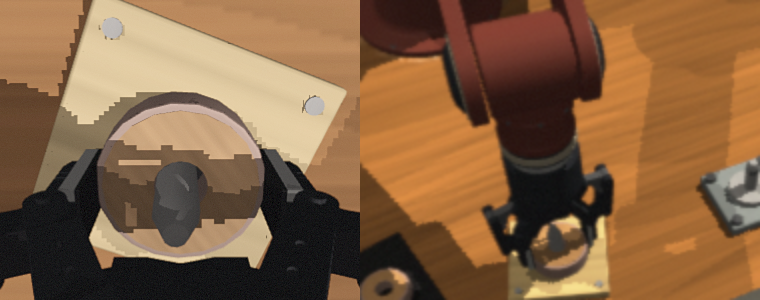

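```bash
python3 -m handwheel '[0,-0.005,0,0,0,0,0, 0,-0.015,0,0,0,0,0, 0,-0.03,0,0,0,0,0, 0,-0.048,0,0,0,0,0, 0,-0.063,0,0,0,0,0, 0,-0.073,0.003,0,0,0,0, 0,-0.075,0.02,0.001,0,0,0, 0,-0.075,0.045,0.003,0,0,0, 0,-0.075,0.08,0.006,0,0,0, 0,-0.075,0.115,0.009,0,0,0, 0,-0.075,0.15,0.012,0,0,0, 0,-0.075,0.18,0.014,0,0,0]'
python3 -m handwheel '[0,0,0.025,0.002,0,0,0, 0,0,0.042,0.003,0,0,0, 0,0,0.054,0.004,0,0,0, 0,0,0.059,0.004,0,0,0, 0,0,0.059,0.004,0,0,0, 0,0,0.059,0.004,0,0,0, 0,0,0.059,0.004,0,0,0]'
python3 - <<'E'
from h import *
st(); im=shot("wrist","w14")[0];st();im2=shot("scene","s14")[0]
a=np.hstack([im[100:400,140:500],cv2.resize(im2[80:230,270:470],(400,300))]);cv2.imwrite("pics/z14.png",a)
E
```

```text
t: 18.18
tool_pos: [0.5203, 0.1812, 0.0479]
tool_rot: [0.0, 1.572, 0.0]
contact_force: [1.1, 0.2, -1.1]
opening: 0.0627
t: 18.77
tool_pos: [0.525, 0.2369, 0.0477]
tool_rot: [0.001, 1.571, -0.002]
contact_force: [0.9, 0.7, -1.1]
opening: 0.0629
t 18.77 tcp [525.  236.9  47.7] F [ 0.9  0.7 -1.1] open 62.9 yaw 89.91 tilt x [-0.0005 -0.0005]
t 18.82 tcp [525.1 236.8  47.8] F [-0.1 -0.4 -0.8] open 63.2 yaw 89.89 tilt x [-0.0003 -0.0004]
```

View pics/z14.png

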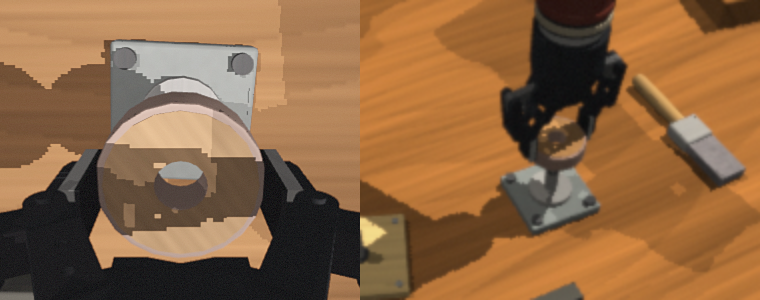

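Run:
```python
from h import *
im,d,o,c=load("wrist","w14")
z=.1051
for uv in [((320.5,204),(320.5,358)),((237,281),(404,281)),]:
    X=onplane(c,uv,z)*1e3; print(np.round(X,1),X.mean(0),np.linalg.norm(X[0]-X[1]))
# bore from image
cv2.imwrite("pics/z15.png",cv2.resize(im[190:370,225:425],None,fx=3.3,fy=3.3,interpolation=cv2.INTER_CUBIC))
```

```text
[[493.7 238.  105.1]
 [558.3 238.  105.1]] [525.97308963 237.99627158 105.1       ] 64.59412608692523
[[524.  206.2 105.1]
 [524.1 269.8 105.1]] [524.02483478 237.99528076 105.1       ] 63.5741884428527
```

View pics/z15.png

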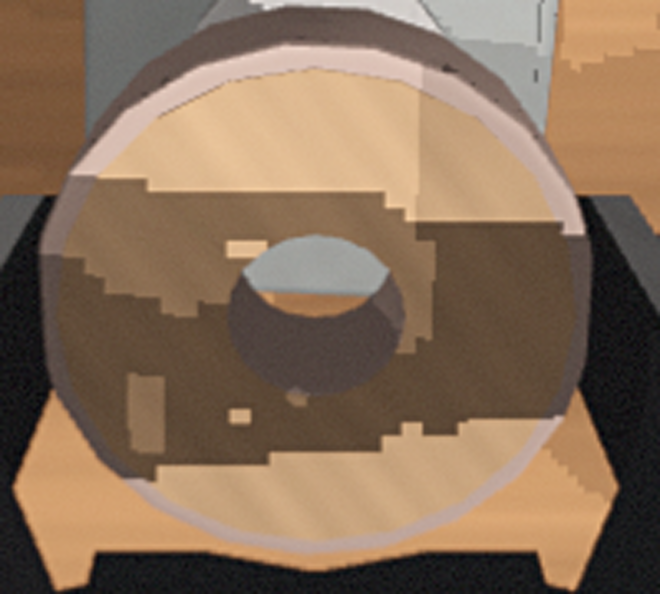

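```bash
python3 -m handwheel '[0,0.01,0.0007,-0.0004,0,0,0, 0,0.02,0.0007,-0.0004,0,0,0, 0,0.028,0.0007,-0.0004,0,0,0, 0,0.034,0.0007,-0.0004,0,0,0, 0,0.038,0.0007,-0.0004,0,0,0, 0,0.038,0.0007,-0.0004,0,0,0]'
python3 -m handwheel '[0,0.005,0,0,0,0,0, 0,0.01,0,0,0,0,0, 0,0.015,0,0,0,0,0, 0,0.019,0,0,0,0,0, 0,0.021,0,0,0,0,0, 0,0.022,0,0,0,0,0, 0,0.022,0,0,0,0,0]'
```

```text
t: 19.37
tool_pos: [0.5235, 0.2382, 0.0081]
tool_rot: [-0.0, 1.574, -0.001]
contact_force: [-0.5, -0.1, -1.5]
opening: 0.063
t: 19.95
tool_pos: [0.5245, 0.2385, -0.0124]
tool_rot: [0.0, 1.571, -0.001]
contact_force: [-0.7, -0.1, -2.0]
opening: 0.063
```

```bash
python3 -m handwheel '[0,0.001,0,0,0,0,0, 0,0.002,0,0,0,0,0, 0,0.0025,0,0,0,0,0, 0,0.0025,0,0,0,0,0]'
python3 -m handwheel '[0,0.0005,0,0,0,0,0, 0,0.001,0,0,0,0,0, 0,0.001,0,0,0,0,0]'
```

```text
t: 20.28
tool_pos: [0.5247, 0.2386, -0.0146]
tool_rot: [0.0, 1.571, -0.0]
contact_force: [0.1, 0.0, -2.1]
opening: 0.0633
t: 20.53
tool_pos: [0.5249, 0.2386, -0.0154]
tool_rot: [0.001, 1.571, -0.0]
contact_force: [-0.3, 0.3, -1.2]
opening: 0.0631
```

```bash
python3 -m handwheel '[0,0.0005,0,0,0,0,0, 0,0.001,0,0,0,0,0, 0,0.001,0,0,0,0,0]'
python3 -m handwheel '[0,0.0005,0,0,0,0,0, 0,0.0005,0,0,0,0,0, 0,0.0005,0,0,0,0,0]'
```

```text
t: 20.78
tool_pos: [0.525, 0.2387, -0.0154]
tool_rot: [0.0, 1.571, -0.001]
contact_force: [-3.1, -0.8, 5.2]
opening: 0.0633
t: 21.03
tool_pos: [0.5253, 0.2387, -0.0154]
tool_rot: [0.0, 1.57, -0.0]
contact_force: [-5.2, -1.0, 8.0]
opening: 0.0629
```

```bash
python3 -m handwheel '[0,-0.001,0,0,0,0,0, 0.4,-0.0015,0,0,0,0,0, 0.85,-0.0015,0,0,0,0,0, 1,-0.0015,0,0,0,0,0, 1,-0.0015,0,0,0,0,0, 1,-0.005,0,0,0,0,0, 1,-0.02,0,0,0,0,0, 1,-0.045,0,0,0,0,0, 1,-0.07,0,0,0,0,0, 1,-0.085,0,0,0,0,0, 1,-0.09,0,0,0,0,0, 1,-0.09,0,0,0,0,0]'
python3 - <<'E'
from h import *
st(); im=shot("wrist","w16")[0];st();im2=shot("scene","s16")[0]
a=np.hstack([im[100:400,140:500],cv2.resize(im2[80:230,270:470],(400,300))]);cv2.imwrite("pics/z16.png",a)
go((.655,-.149,.09),90)
E
```

```text
t: 22.03
tool_pos: [0.5261, 0.239, 0.0749]
tool_rot: [0.001, 1.567, 0.0]
contact_force: [0.7, 0.1, -0.2]
opening: 0.0854
t 22.03 tcp [526.1 239.   74.9] F [ 0.7  0.1 -0.2] open 85.4 yaw 89.96 tilt x [0.0036 0.0011]
t 22.08 tcp [525.  238.6  73.2] F [ 0.6 -1.  -0.4] open 85.5 yaw 89.96 tilt x [0.0009 0.0003]
shift mm [ -18.1 -387.3  131.1] turn deg [-0.04 -0.08  0.02]
```

View pics/z16.png

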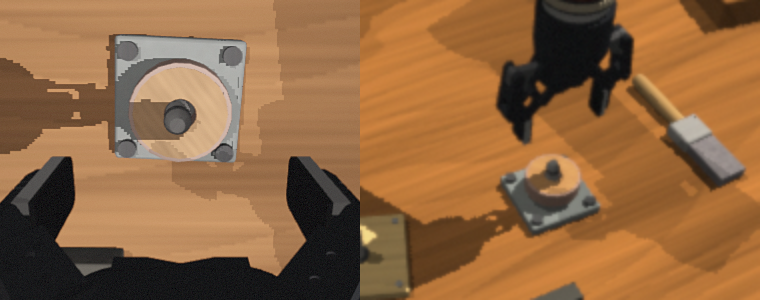

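```bash
python3 -m handwheel '[1,0,-0.01,0.004,0,0,0, 1,0,-0.035,0.012,0,0,0, 1,0,-0.07,0.024,0,0,0, 1,0,-0.108,0.036,0,0,0, 1,0,-0.146,0.049,0,0,0, 1,0,-0.184,0.062,0,0,0, 1,0,-0.222,0.075,0,0,0, 1,0,-0.26,0.088,0,0,0, 1,0,-0.298,0.1,0,0,0, 1,0,-0.335,0.112,0,0,0, 1,0,-0.365,0.125,0,0,0, 1,0,-0.388,0.131,0,0,0]'
python3 -m handwheel '[1,0,-0.002,0,0,0,0, 1,0,-0.002,0,0,0,0, 1,0,-0.002,0,0,0,0, 1,0,-0.002,0,0,0,0]'
python3 - <<'E'
from h import *
st(); im=shot("wrist","w17")[0];st()
cv2.imwrite("pics/z17.png",im)
E
```

```text
t: 23.13
tool_pos: [0.6551, -0.1532, 0.0709]
tool_rot: [0.002, 1.573, -0.002]
contact_force: [-0.5, 0.2, -0.3]
opening: 0.0855
t: 23.47
tool_pos: [0.6546, -0.1503, 0.0719]
tool_rot: [0.0, 1.573, 0.001]
contact_force: [-0.5, 0.0, -0.5]
opening: 0.0848
t 23.47 tcp [ 654.6 -150.3   71.9] F [-0.5  0.  -0.5] open 84.8 yaw 90.02 tilt x [-0.0018  0.0009]
t 23.52 tcp [ 654.8 -150.1   72.2] F [-0.5 -0.6  0.8] open 85.0 yaw 90.05 tilt x [-0.0013  0.0006]
```

View pics/z17.png

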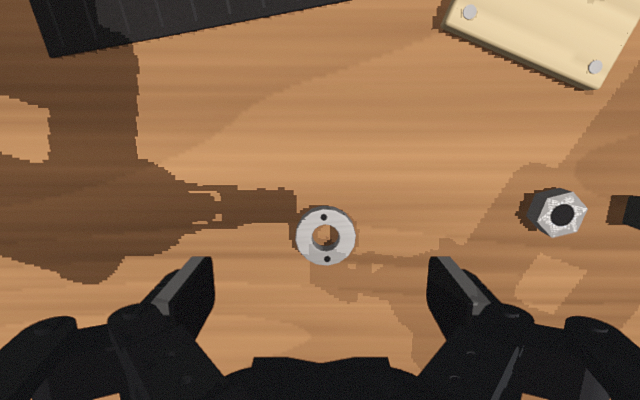

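Run:
```python
from h import *
c=load("wrist","w17")[3]
X=onplane(c,(326,236),.012);print(X)
t=cam("top");s=cam("scene");o1,d1=ray(t,(399.2,167.2));o2,d2=ray(s,(234,300));print(meet(o1,d1[0],o2,d2[0]))
go((X[0,0],X[0,1]-.0011,.0),90)
```

```text
[[ 0.67851318 -0.14512879  0.012     ]]
(array([ 0.68005528, -0.14842672,  0.0087896 ]), np.float64(0.0028322958788070413))
shift mm [72.2  3.8 23.8] turn deg [ 0.05 -0.07 -0.04]
```

```bash
python3 -m handwheel '[1,0.01,0.001,0.006,0,0,0, 1,0.03,0.002,0.014,0,0,0, 1,0.05,0.003,0.02,0,0,0, 1,0.065,0.004,0.024,0,0,0, 1,0.072,0.004,0.024,0,0,0, 1,0.072,0.004,0.024,0,0,0, 1,0.072,0.004,0.024,0,0,0, 1,0.072,0.004,0.024,0,0,0]'
python3 - <<'E'
from h import *
st(); im=shot("wrist","w18")[0];st()
cv2.imwrite("pics/z18.png",cv2.resize(im[160:400,170:470],None,fx=2.4,fy=2.4,interpolation=cv2.INTER_CUBIC))
E
```

```text
t: 24.18
tool_pos: [0.6802, -0.1476, 0.0021]
tool_rot: [-0.0, 1.569, -0.001]
contact_force: [-0.4, -0.1, 0.6]
opening: 0.0854
t 24.18 tcp [ 680.2 -147.6    2.1] F [-0.4 -0.1  0.6] open 85.4 yaw 89.98 tilt x [ 0.0018 -0.0006]
t 24.23 tcp [ 680.5 -147.7    2.6] F [-0.5  0.1  0.4] open 85.1 yaw 89.97 tilt x [ 0.0024 -0.0008]
```

View pics/z18.png

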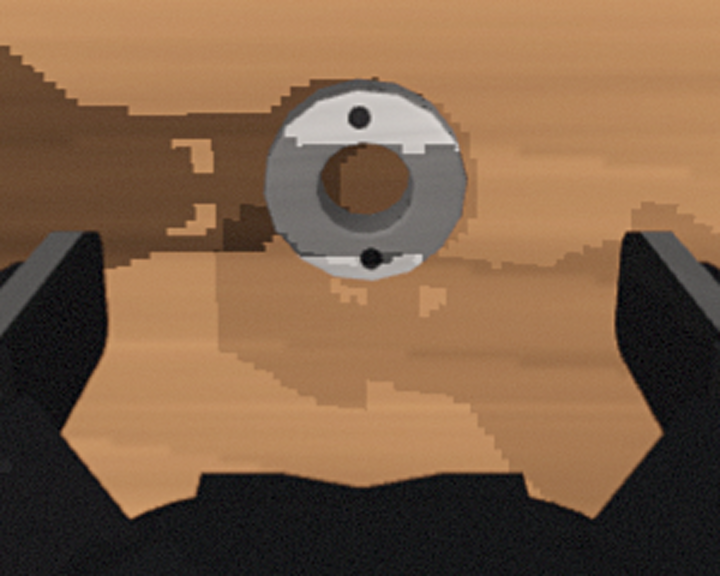

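Run:
```python
from h import *
c=load("wrist","w17")[3];e=load("wrist","w18")[3]
o1,d1=ray(c,(326,236.3));o2,d2=ray(e,(322.7,237.4));print(meet(o1,d1[0],o2,d2[0]))
X=onplane(e,(322.7,237.4),.012);print(X)
go((X[0,0],X[0,1]-.0011,-.0355),90)
```

```text
(array([ 0.66658488, -0.14564501,  0.04558773]), np.float64(0.0003916084527200745))
[[ 0.67935178 -0.14531348  0.012     ]]
shift mm [38.1  1.4 -1.2] turn deg [-0.03  0.14  0.05]
```

```bash
python3 -m handwheel '[1,0.012,0.001,-0.001,0,0,0, 1,0.024,0.001,-0.001,0,0,0, 1,0.032,0.001,-0.001,0,0,0, 1,0.036,0.001,-0.001,0,0,0, 1,0.037,0.001,-0.001,0,0,0, 1,0.037,0.001,-0.001,0,0,0, 0.6,0.037,0.001,-0.001,0,0,0, 0,0.037,0.001,-0.001,0,0,0, 0,0.037,0.001,-0.001,0,0,0, 0,0.037,0.001,-0.001,0,0,0, 0,0.037,0.001,-0.001,0,0,0, 0,0.037,0.001,-0.001,0,0,0]' 60
python3 - <<'E'
from h import *
st(); im=shot("wrist","w19")[0];st()
cv2.imwrite("pics/z19.png",cv2.resize(im[160:400,170:470],None,fx=2.4,fy=2.4,interpolation=cv2.INTER_CUBIC))
E
```

```text
t: 25.23
tool_pos: [0.6796, -0.1469, -0.0347]
tool_rot: [-0.0, 1.569, -0.001]
contact_force: [0.8, -0.9, 4.9]
opening: 0.0405
t 25.23 tcp [ 679.6 -146.9  -34.7] F [ 0.8 -0.9  4.9] open 40.5 yaw 89.97 tilt x [ 0.0022 -0.0008]
t 25.28 tcp [ 679.6 -146.9  -34.7] F [0.3 0.5 5.4] open 41.0 yaw 89.97 tilt x [ 0.0022 -0.0009]
```

View pics/z19.png

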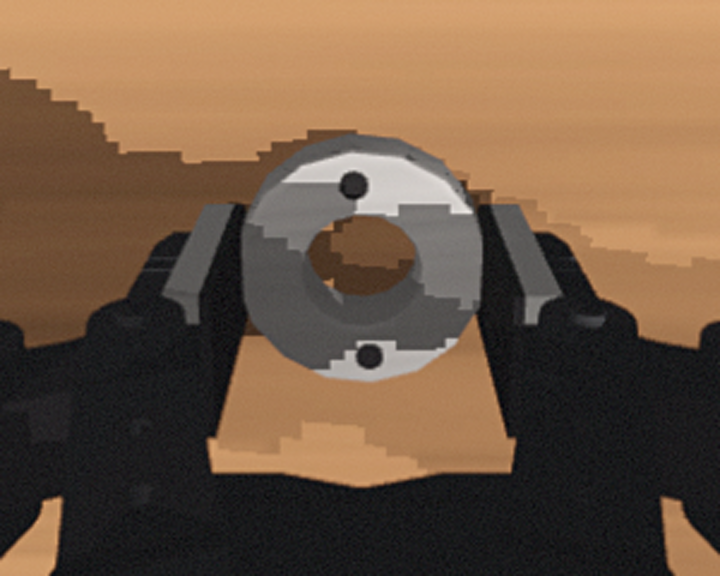

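```bash
python3 -m handwheel '[0,-0.005,0,0,0,0,0, 0,-0.015,0,0,0,0,0, 0,-0.035,0,0,0,0,0, 0,-0.06,0.003,0,0,0,0, 0,-0.085,0.015,-0.005,0,0,0, 0,-0.1,0.035,-0.014,0,0,0, 0,-0.105,0.065,-0.026,0,0,0, 0,-0.105,0.1,-0.04,0,0,0, 0,-0.105,0.135,-0.054,0,0,0, 0,-0.105,0.17,-0.068,0,0,0, 0,-0.105,0.205,-0.082,0,0,0, 0,-0.105,0.24,-0.096,0,0,0]'
python3 -m handwheel '[0,0,0.035,-0.014,0,0,0, 0,0,0.07,-0.028,0,0,0, 0,0,0.1,-0.041,0,0,0, 0,0,0.125,-0.051,0,0,0, 0,0,0.14,-0.057,0,0,0, 0,0,0.145,-0.058,0,0,0, 0,0,0.145,-0.058,0,0,0, 0,0,0.145,-0.058,0,0,0, 0,0,0.145,-0.058,0,0,0]'
python3 - <<'E'
from h import *
st(); im=shot("wrist","w20")[0];st()
cv2.imwrite("pics/z20.png",cv2.resize(im[160:400,170:470],None,fx=2.4,fy=2.4,interpolation=cv2.INTER_CUBIC))
E
```

```text
t: 26.28
tool_pos: [0.5813, 0.095, 0.069]
tool_rot: [0.001, 1.571, -0.001]
contact_force: [0.7, 0.9, -0.6]
opening: 0.0413
t: 27.03
tool_pos: [0.5252, 0.2375, 0.0689]
tool_rot: [0.001, 1.571, -0.002]
contact_force: [0.1, -0.8, -1.6]
opening: 0.0408
t 27.03 tcp [525.2 237.5  68.9] F [ 0.1 -0.8 -1.6] open 40.8 yaw 89.89 tilt x [ 0.     -0.0004]
t 27.08 tcp [525.2 237.4  68.9] F [-0.1 -0.3 -0.5] open 40.9 yaw 89.87 tilt x [ 0.     -0.0003]
```

View pics/z20.png

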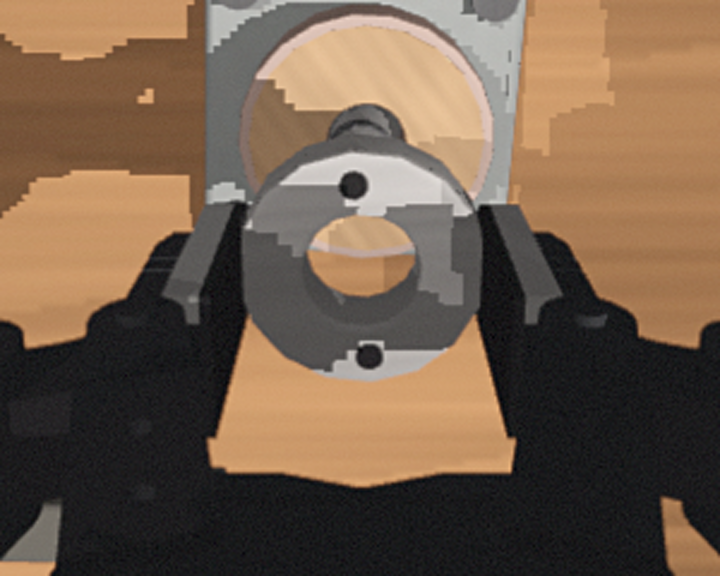

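Run:
```python
from h import *
im,d,o,c=load("wrist","w20")
f=lambda x,y:(170+x/2.4,160+y/2.4)
for a,b in [((362,152),(362,381)),((242,266),(482,266)),((362,215),(362,325))]:
    X=onplane(c,[f(*a),f(*b)],.1156)*1e3;print(np.round(X.mean(0),1),np.linalg.norm(X[0]-X[1]))
```

```text
[526.1 238.7 115.6] 42.78946424878259
[525.2 238.7 115.6] 41.08944770616814
[526.1 238.7 115.6] 20.58290090727059
```

```bash
python3 -m handwheel '[0,0.01,0,-0.0004,0,0,0, 0,0.022,0,-0.0004,0,0,0, 0,0.034,0,-0.0004,0,0,0, 0,0.042,0,-0.0004,0,0,0, 0,0.048,0,-0.0004,0,0,0, 0,0.054,0,-0.0004,0,0,0, 0,0.057,0,-0.0004,0,0,0, 0,0.059,0,-0.0004,0,0,0, 0,0.0595,0,-0.0004,0,0,0, 0,0.0595,0,-0.0004,0,0,0]'
python3 -m handwheel '[0,0.0005,0,0,0,0,0, 0,0.001,0,0,0,0,0, 0,0.001,0,0,0,0,0]'
python3 -m handwheel '[0,0.0005,0,0,0,0,0, 0,0.001,0,0,0,0,0, 0,0.001,0,0,0,0,0]'
```

```text
t: 27.92
tool_pos: [0.5246, 0.2387, 0.0097]
tool_rot: [0.0, 1.57, -0.0]
contact_force: [-0.2, -0.1, -1.0]
opening: 0.0411
t: 28.17
tool_pos: [0.5246, 0.2387, 0.0088]
tool_rot: [0.001, 1.57, -0.0]
contact_force: [0.1, 0.1, -1.1]
opening: 0.0412
t: 28.42
tool_pos: [0.5243, 0.2386, 0.0074]
tool_rot: [0.001, 1.571, -0.0]
contact_force: [0.8, 0.4, -1.6]
opening: 0.0409
```

```bash
python3 -m handwheel '[0,0.0005,0,0,0,0,0, 0,0.001,0,0,0,0,0, 0,0.001,0,0,0,0,0]'
python3 -m handwheel '[0,0.0003,0,0,0,0,0, 0,0.0005,0,0,0,0,0, 0,0.0005,0,0,0,0,0]'
```

```text
t: 28.67
tool_pos: [0.5247, 0.2387, 0.0073]
tool_rot: [0.0, 1.57, -0.0]
contact_force: [-1.2, -0.3, 5.7]
opening: 0.0411
t: 28.92
tool_pos: [0.5247, 0.2387, 0.0073]
tool_rot: [0.0, 1.571, -0.0]
contact_force: [-4.1, -0.9, 7.5]
opening: 0.0407
```

```bash
python3 -m handwheel '[0,-0.001,0,0,0,0,0, 0.3,-0.0013,0,0,0,0,0, 0.7,-0.0013,0,0,0,0,0, 1,-0.0013,0,0,0,0,0, 1,-0.0013,0,0,0,0,0, 1,-0.005,0,0,0,0,0, 1,-0.02,0,0,0,0,0, 1,-0.045,0,0,0,0,0, 1,-0.06,0,0,0,0,0, 1,-0.065,0,0,0,0,0, 1,-0.065,0,0,0,0,0, 1,-0.065,0,0,0,0,0]' 40
python3 - <<'E'
from h import *
st(); im=shot("wrist","w21")[0];st();im2=shot("scene","s21")[0]
a=np.hstack([im[100:400,140:500],cv2.resize(im2[80:230,270:470],(400,300))]);cv2.imwrite("pics/z21.png",a)
go((.465,-.19,.065),90)
E
```

```text
t: 29.92
tool_pos: [0.5241, 0.2385, 0.0705]
tool_rot: [0.0, 1.571, -0.001]
contact_force: [-0.4, 1.3, 0.8]
opening: 0.0855
t 29.92 tcp [524.1 238.5  70.5] F [-0.4  1.3  0.8] open 85.5 yaw 89.96 tilt x [-0.0004 -0.0001]
t 29.97 tcp [523.5 238.3  69.7] F [-1.5 -0.6  0.4] open 85.3 yaw 89.96 tilt x [-0.0018 -0.0006]
shift mm [   4.7 -428.3  -57.9] turn deg [-0.04 -0.15  0.04]
```

View pics/z21.png

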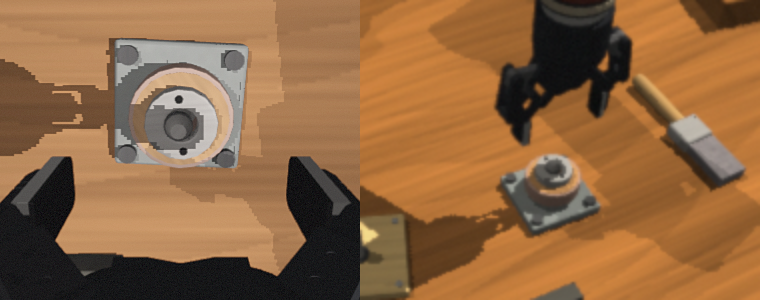

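```bash
python3 -m handwheel '[1,0,-0.015,-0.002,0,0,0, 1,0,-0.045,-0.006,0,0,0, 1,0,-0.083,-0.011,0,0,0, 1,0,-0.122,-0.016,0,0,0, 1,0,-0.161,-0.021,0,0,0, 1,0,-0.2,-0.026,0,0,0, 1,0,-0.239,-0.031,0,0,0, 1,0,-0.278,-0.036,0,0,0, 1,0,-0.317,-0.041,0,0,0, 1,0,-0.356,-0.046,0,0,0, 1,0,-0.392,-0.052,0,0,0, 1,0,-0.42,-0.056,0,0,0]'
python3 -m handwheel '[1,0,-0.007,0,0,0,0, 1,0,-0.007,0,0,0,0, 1,0,-0.007,0,0,0,0, 1,0,-0.007,0,0,0,0]'
python3 - <<'E'
from h import *
st(); im=shot("wrist","w22")[0];st()
cv2.imwrite("pics/z22.png",im)
E
```

```text
t: 31.02
tool_pos: [0.4661, -0.1841, 0.0699]
tool_rot: [0.002, 1.572, -0.002]
contact_force: [0.7, 0.5, 1.4]
opening: 0.0857
t: 31.35
tool_pos: [0.4676, -0.1872, 0.0702]
tool_rot: [0.001, 1.572, 0.001]
contact_force: [0.7, -0.2, -0.4]
opening: 0.0852
t 31.35 tcp [ 467.6 -187.2   70.2] F [ 0.7 -0.2 -0.4] open 85.2 yaw 90.02 tilt x [-0.0011  0.001 ]
t 31.40 tcp [ 467.8 -187.1   70.4] F [ 0.3  0.2 -0.1] open 85.2 yaw 90.06 tilt x [-0.0008  0.0008]
```

View pics/z22.png

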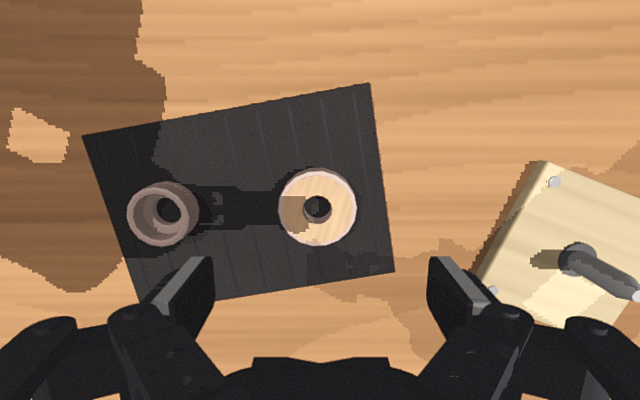

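Run:
```python
from h import *
c=load("wrist","w22")[3]
X=onplane(c,[(317,208.3)],.019);print(X,onplane(c,[(162,213)],.025))
go((X[0,0],X[0,1]-.0011,-.032),90)
```

```text
[[ 0.46849358 -0.18840211  0.019     ]] [[ 0.4700795  -0.29095133  0.025     ]]
shift mm [102.4  -2.5   0.8] turn deg [ 0.06 -0.05 -0.04]
```

```bash
python3 -m handwheel '[1,0.015,-0.001,0.001,0,0,0, 1,0.045,-0.002,0.001,0,0,0, 1,0.07,-0.0025,0.001,0,0,0, 1,0.09,-0.0025,0.001,0,0,0, 1,0.1,-0.0025,0.001,0,0,0, 1,0.103,-0.0025,0.001,0,0,0, 1,0.103,-0.0025,0.001,0,0,0, 0,0.103,-0.0025,0.001,0,0,0, 0,0.103,-0.0025,0.001,0,0,0, 0,0.103,-0.0025,0.001,0,0,0, 0,0.103,-0.0025,0.001,0,0,0, 0,0.103,-0.0025,0.001,0,0,0]' 40
python3 - <<'E'
from h import *
st(); im=shot("wrist","w23")[0]
cv2.imwrite("pics/z23.png",im[100:400,140:500])
E
```

```text
t: 32.4
tool_pos: [0.4706, -0.1916, -0.0298]
tool_rot: [-0.0, 1.568, -0.002]
contact_force: [-2.0, 1.8, 5.5]
opening: 0.0523
t 32.40 tcp [ 470.6 -191.6  -29.8] F [-2.   1.8  5.5] open 52.3 yaw 89.96 tilt x [ 0.0027 -0.0012]
```

View pics/z23.png

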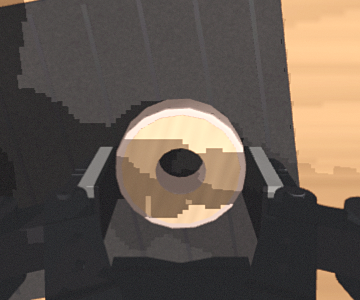

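```bash
python3 -m handwheel '[0,-0.005,0,0,0,0,0, 0,-0.018,0,0,0,0,0, 0,-0.04,0,0,0,0,0, 0,-0.06,0.003,0,0,0,0, 0,-0.075,0.015,0.003,0,0,0, 0,-0.085,0.04,0.008,0,0,0, 0,-0.088,0.07,0.014,0,0,0, 0,-0.088,0.105,0.021,0,0,0, 0,-0.088,0.14,0.028,0,0,0, 0,-0.088,0.168,0.033,0,0,0, 0,-0.088,0.183,0.036,0,0,0, 0,-0.088,0.19,0.037,0,0,0]'
python3 -m handwheel '[0,0,0,0,0,0,0, 0,0,0,0,0,0,0, 0,0,0,0,0,0,0, 0,0,0,0,0,0,0]'
python3 - <<'E'
from h import *
st(); im=shot("wrist","w24")[0];st()
cv2.imwrite("pics/z24.png",cv2.resize(im[160:400,170:470],None,fx=2.4,fy=2.4,interpolation=cv2.INTER_CUBIC))
E
```

```text
t: 33.45
tool_pos: [0.5066, 0.0011, 0.0566]
tool_rot: [-0.001, 1.57, 0.002]
contact_force: [-0.0, -0.6, -1.6]
opening: 0.0522
t: 33.78
tool_pos: [0.5061, -0.002, 0.0559]
tool_rot: [0.002, 1.571, -0.002]
contact_force: [-1.3, -0.3, -0.9]
opening: 0.052
t 33.78 tcp [506.1  -2.   55.9] F [-1.3 -0.3 -0.9] open 52.0 yaw 89.87 tilt x [-0.     -0.0003]
t 33.83 tcp [506.1  -1.9  55.9] F [-0.5  1.  -1.2] open 52.1 yaw 89.87 tilt x [-0.     -0.0002]
```

View pics/z24.png

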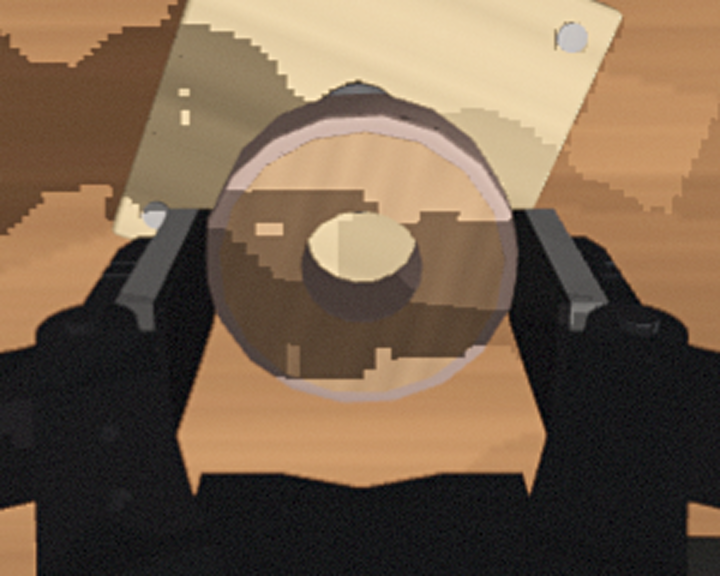

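Run:
```python
from h import *
im,d,o,c=load("wrist","w24")
f=lambda x,y:(170+x/2.4,160+y/2.4)
for a,b in [((363,116),(363,402)),((208,260),(518,260)),((362,211),(362,320))]:
    X=onplane(c,[f(*a),f(*b)],.1047)*1e3;print(np.round(X.mean(0),1),np.linalg.norm(X[0]-X[1]))
```

```text
[505.   -0.6 104.7] 52.37959259829838
[504.   -0.6 104.7] 52.12965249405128
[505.2  -0.8 104.7] 20.017309341064035
```

```bash
python3 -m handwheel '[0,0.003,-0.0006,0.003,0,0,0, 0,0.012,-0.0006,0.003,0,0,0, 0,0.024,-0.0006,0.003,0,0,0, 0,0.036,-0.0006,0.003,0,0,0, 0,0.046,-0.0006,0.003,0,0,0, 0,0.056,-0.0006,0.003,0,0,0, 0,0.065,-0.0006,0.003,0,0,0, 0,0.071,-0.0006,0.003,0,0,0, 0,0.074,-0.0006,0.003,0,0,0, 0,0.075,-0.0006,0.003,0,0,0, 0,0.075,-0.0006,0.003,0,0,0]'
python3 -m handwheel '[0,0.0005,0,0,0,0,0, 0,0.001,0,0,0,0,0, 0,0.001,0,0,0,0,0]'
python3 -m handwheel '[0,0.0005,0,0,0,0,0, 0,0.001,0,0,0,0,0, 0,0.001,0,0,0,0,0]'
```

```text
t: 34.75
tool_pos: [0.5093, -0.0015, -0.0191]
tool_rot: [0.0, 1.571, -0.0]
contact_force: [-0.7, 0.3, -0.3]
opening: 0.0522
t: 35.0
tool_pos: [0.5096, -0.0016, -0.0196]
tool_rot: [0.0, 1.57, -0.001]
contact_force: [0.3, 0.8, -1.1]
opening: 0.0524
t: 35.25
tool_pos: [0.5094, -0.0016, -0.0207]
tool_rot: [0.0, 1.57, -0.001]
contact_force: [-0.6, 0.8, 1.6]
opening: 0.052
```

```bash
python3 -m handwheel '[0,0.0005,0,0,0,0,0, 0,0.001,0,0,0,0,0, 0,0.001,0,0,0,0,0]'
python3 -m handwheel '[0,-0.001,0,0,0,0,0, 0.4,-0.0013,0,0,0,0,0, 0.7,-0.0013,0,0,0,0,0, 1,-0.0013,0,0,0,0,0, 1,-0.0013,0,0,0,0,0, 1,-0.005,0,0,0,0,0, 1,-0.02,0,0,0,0,0, 1,-0.045,0,0,0,0,0, 1,-0.07,0,0,0,0,0, 1,-0.085,0,0,0,0,0, 1,-0.09,0,0,0,0,0, 1,-0.09,0,0,0,0,0]'
python3 - <<'E'
from h import *
st(); im=shot("wrist","w25")[0];st();im2=shot("scene","s25")[0]
a=np.hstack([im[100:400,140:500],cv2.resize(im2[80:230,170:370],(400,300))]);cv2.imwrite("pics/z25.png",a)
go((.468,-.293,.065),90)
E
```

```text
t: 35.5
tool_pos: [0.5095, -0.0016, -0.0208]
tool_rot: [0.0, 1.571, -0.0]
contact_force: [-4.2, 0.3, 9.1]
opening: 0.0522
t: 36.5
tool_pos: [0.5106, -0.0017, 0.0698]
tool_rot: [0.0, 1.567, -0.001]
contact_force: [0.4, -0.6, 0.0]
opening: 0.0855
t 36.50 tcp [510.6  -1.7  69.8] F [ 0.4 -0.6  0. ] open 85.5 yaw 89.96 tilt x [ 0.0037 -0.0005]
t 36.55 tcp [509.4  -1.6  68.1] F [0.4 0.1 0.4] open 85.3 yaw 89.97 tilt x [ 0.0009 -0.0002]
shift mm [   2.  -291.6  -40.3] turn deg [-0.04 -0.07 -0.01]
```

View pics/z25.png

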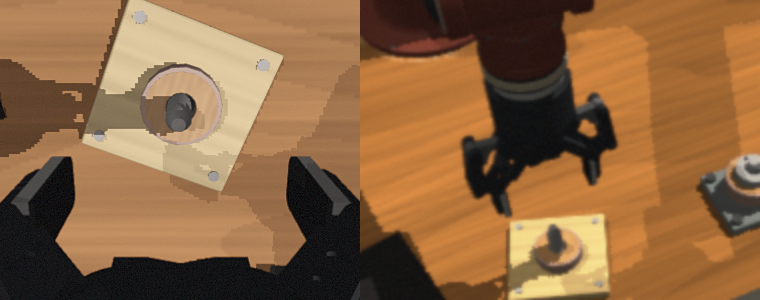

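Medium wheel is flat on the post board. Next is the cup.

```bash
python3 -m handwheel '[1,0,-0.012,-0.002,0,0,0, 1,0,-0.04,-0.006,0,0,0, 1,0,-0.075,-0.01,0,0,0, 1,0,-0.11,-0.016,0,0,0, 1,0,-0.145,-0.021,0,0,0, 1,0,-0.18,-0.026,0,0,0, 1,0,-0.215,-0.03,0,0,0, 1,0,-0.25,-0.035,0,0,0, 1,0,-0.275,-0.039,0,0,0, 1,0,-0.288,-0.04,0,0,0, 1,0,-0.29,-0.04,0,0,0, 1,0,-0.29,-0.04,0,0,0]'
python3 -m handwheel '[1,0,0,0,0,0,0, 1,0,0,0,0,0,0]'
python3 - <<'E'
from h import *
st(); im=shot("wrist","w26")[0];st()
cv2.imwrite("pics/z26.png",cv2.resize(im[130:370,170:470],None,fx=2.4,fy=2.4,interpolation=cv2.INTER_CUBIC))
E
```

```text
t: 37.6
tool_pos: [0.4683, -0.2913, 0.0668]
tool_rot: [0.003, 1.572, -0.0]
contact_force: [-0.1, 1.0, 1.1]
opening: 0.0852
t: 37.77
tool_pos: [0.469, -0.2899, 0.0674]
tool_rot: [-0.0, 1.571, 0.002]
contact_force: [-0.0, 0.1, 0.6]
opening: 0.0855
t 37.77 tcp [ 469.  -289.9   67.4] F [-0.   0.1  0.6] open 85.5 yaw 90.06 tilt x [-0.0007  0.001 ]
t 37.82 tcp [ 469.1 -290.    67.6] F [-0.7 -0.7  0.6] open 85.5 yaw 90.07 tilt x [-0.0004  0.0006]
```

View pics/z26.png

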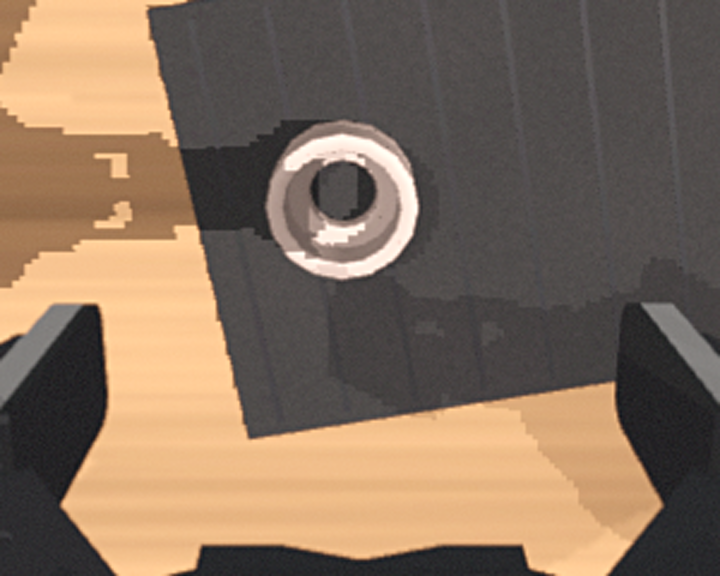

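Run:
```python
from h import *
c=load("wrist","w26")[3]
X=onplane(c,[(312.9,216.2)],.025);print(X)
go((X[0,0],X[0,1]-.0011,-.029),90)
```

```text
[[ 0.47279048 -0.29373529  0.025     ]]
shift mm [96.6 -4.9  3.7] turn deg [ 0.07 -0.02 -0.04]
```

```bash
python3 -m handwheel '[1,0.015,-0.002,0.002,0,0,0, 1,0.045,-0.004,0.003,0,0,0, 1,0.07,-0.005,0.0035,0,0,0, 1,0.087,-0.005,0.0035,0,0,0, 1,0.095,-0.005,0.0035,0,0,0, 1,0.097,-0.005,0.0035,0,0,0, 1,0.097,-0.005,0.0035,0,0,0, 0,0.097,-0.005,0.0035,0,0,0, 0,0.097,-0.005,0.0035,0,0,0, 0,0.097,-0.005,0.0035,0,0,0, 0,0.097,-0.005,0.0035,0,0,0, 0,0.097,-0.005,0.0035,0,0,0]' 40
python3 -m handwheel '[0,0,0,0,0,0,0, 0,0,0,0,0,0,0]'
python3 - <<'E'
from h import *
st(); im=shot("wrist","w27")[0]
cv2.imwrite("pics/z27.png",im[100:400,140:500])
E
```

```text
t: 38.82
tool_pos: [0.4735, -0.2973, -0.0274]
tool_rot: [-0.001, 1.569, -0.002]
contact_force: [-0.2, 0.4, 5.1]
opening: 0.0404
t: 38.98
tool_pos: [0.4735, -0.2973, -0.0275]
tool_rot: [-0.001, 1.569, -0.002]
contact_force: [-1.0, 1.0, 5.9]
opening: 0.0404
t 38.98 tcp [ 473.5 -297.3  -27.5] F [-1.   1.   5.9] open 40.4 yaw 89.96 tilt x [ 0.0019 -0.0015]
```

View pics/z27.png

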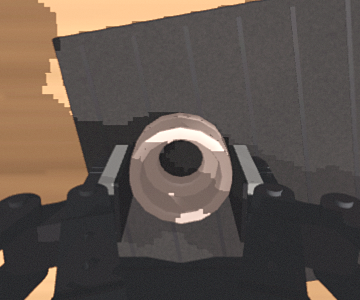

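```bash
python3 -m handwheel '[0,-0.005,0,0,0,0,0, 0,-0.018,0,0,0,0,0, 0,-0.04,0,0,0,0,0, 0,-0.06,0.004,0,0,0,0, 0,-0.075,0.02,0.003,0,0,0, 0,-0.084,0.048,0.006,0,0,0, 0,-0.085,0.085,0.01,0,0,0, 0,-0.085,0.122,0.014,0,0,0, 0,-0.085,0.159,0.019,0,0,0, 0,-0.085,0.196,0.024,0,0,0, 0,-0.085,0.23,0.028,0,0,0, 0,-0.085,0.26,0.032,0,0,0]'
python3 -m handwheel '[0,0,0.02,0.003,0,0,0, 0,0,0.033,0.004,0,0,0, 0,0,0.035,0.004,0,0,0, 0,0,0.035,0.004,0,0,0, 0,0,0.035,0.004,0,0,0, 0,0,0.035,0.004,0,0,0]'
python3 - <<'E'
from h import *
st(); im=shot("wrist","w28")[0];st()
cv2.imwrite("pics/z28.png",cv2.resize(im[160:400,170:470],None,fx=2.4,fy=2.4,interpolation=cv2.INTER_CUBIC))
E
```

```text
t: 40.03
tool_pos: [0.5045, -0.0344, 0.0568]
tool_rot: [0.0, 1.57, 0.0]
contact_force: [1.3, -0.1, -0.4]
opening: 0.04
t: 40.53
tool_pos: [0.5086, -0.0024, 0.0561]
tool_rot: [0.001, 1.571, -0.002]
contact_force: [-1.1, -1.0, -0.9]
opening: 0.0406
t 40.53 tcp [508.6  -2.4  56.1] F [-1.1 -1.  -0.9] open 40.6 yaw 89.90 tilt x [ 0.0001 -0.0003]
t 40.58 tcp [508.7  -2.5  56.1] F [ 0.6  0.3 -0.1] open 40.3 yaw 89.88 tilt x [ 0.0001 -0.0003]
```

View pics/z28.png

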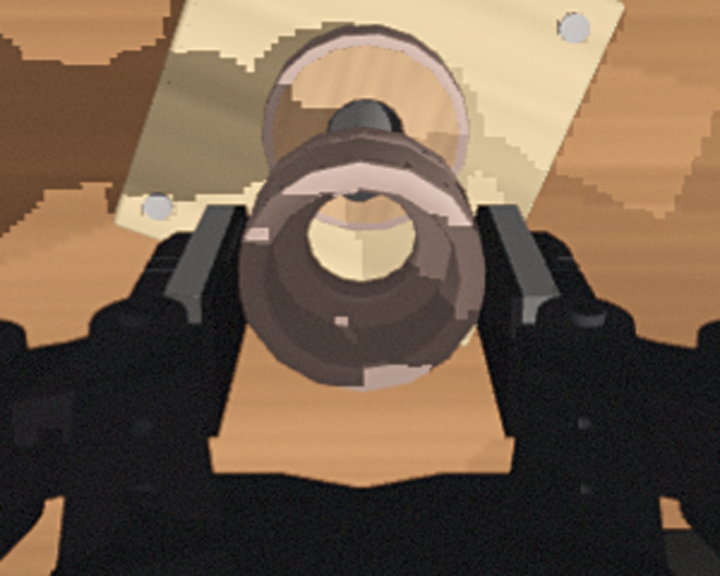

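Run:
```python
from h import *
im,d,o,c=load("wrist","w28")
f=lambda x,y:(170+x/2.4,160+y/2.4)
for a,b,z in [((363,161),(363,390),.1086),((241,272),(485,272),.1086)]:
    X=onplane(c,[f(*a),f(*b)],z)*1e3;print(np.round(X.mean(0),1),np.linalg.norm(X[0]-X[1]))
print(proj(c,[.508,-.0013,.064]))
```

```text
[508.3  -1.1 108.6] 41.154274703349174
[506.9  -1.1 108.6] 40.02142691382884
[[320.5534832  236.48462004]]
```

```bash
python3 -m handwheel '[0,0.008,0,0,0,0,0, 0,0.018,0,0,0,0,0, 0,0.026,0,0,0,0,0, 0,0.034,0,0,0,0,0, 0,0.042,0,0,0,0,0, 0,0.049,0,0,0,0,0, 0,0.054,0,0,0,0,0, 0,0.0565,0,0,0,0,0, 0,0.057,0,0,0,0,0, 0,0.057,0,0,0,0,0]'
python3 -m handwheel '[0,0.0005,0,0,0,0,0, 0,0.001,0,0,0,0,0, 0,0.001,0,0,0,0,0]'
python3 -m handwheel '[0,0.0005,0,0,0,0,0, 0,0.001,0,0,0,0,0, 0,0.001,0,0,0,0,0]'
```

```text
t: 41.42
tool_pos: [0.5088, -0.0015, -0.0011]
tool_rot: [0.0, 1.571, -0.0]
contact_force: [0.2, -0.0, -0.3]
opening: 0.0402
t: 41.67
tool_pos: [0.509, -0.0016, -0.0017]
tool_rot: [0.0, 1.57, -0.001]
contact_force: [-0.5, 0.0, -0.7]
opening: 0.0405
t: 41.92
tool_pos: [0.5089, -0.0016, -0.0025]
tool_rot: [0.0, 1.571, -0.001]
contact_force: [-2.8, 0.5, 4.7]
opening: 0.0404
```

Contact came at the predicted height of −2.5 mm. I'll release, retreat and check.

```bash
python3 -m handwheel '[0,0.0005,0,0,0,0,0, 0,0.0005,0,0,0,0,0, 0,0,0,0,0,0,0, 0.3,-0.0003,0,0,0,0,0, 0.7,-0.0005,0,0,0,0,0, 1,-0.0005,0,0,0,0,0, 1,-0.001,0,0,0,0,0, 1,-0.005,0,0,0,0,0, 1,-0.02,0,0,0,0,0, 1,-0.045,0,0,0,0,0, 1,-0.07,0,0,0,0,0, 1,-0.095,0,0,0,0,0]'
python3 -m handwheel '[1,-0.02,0.0,-0.01,0,0,0, 1,-0.05,0.03,-0.03,0,0,0, 1,-0.07,0.06,-0.05,0,0,0, 1,-0.08,0.09,-0.07,0,0,0, 1,-0.08,0.1,-0.08,0,0,0, 1,-0.08,0.1,-0.08,0,0,0, 1,-0.08,0.1,-0.08,0,0,0, 1,-0.08,0.1,-0.08,0,0,0]'
python3 - <<'E'
from h import *
st(); im=shot("wrist","w30")[0];s=shot("scene","s30")[0];t=shot("top","t30")[0]
cv2.imwrite("pics/z30.png",np.vstack([cv2.resize(im,(640,400))[0:250],cv2.resize(s[130:290,180:436],(640,350),interpolation=cv2.INTER_CUBIC)[:340]]))
cv2.imwrite("pics/z31.png",cv2.resize(t[140:280,240:480],None,fx=3.3,fy=3.3,interpolation=cv2.INTER_CUBIC))
E
```

```text
t: 42.92
tool_pos: [0.5083, -0.0015, 0.0928]
tool_rot: [0.001, 1.572, -0.0]
contact_force: [0.4, 0.2, -0.9]
opening: 0.0853
t: 43.58
tool_pos: [0.4287, 0.0979, 0.171]
tool_rot: [0.0, 1.572, -0.001]
contact_force: [0.1, 0.1, -0.2]
opening: 0.0853
t 43.58 tcp [428.7  97.9 171. ] F [ 0.1  0.1 -0.2] open 85.3 yaw 89.94 tilt x [-0.0012 -0.0006]
```

View pics/z30.png

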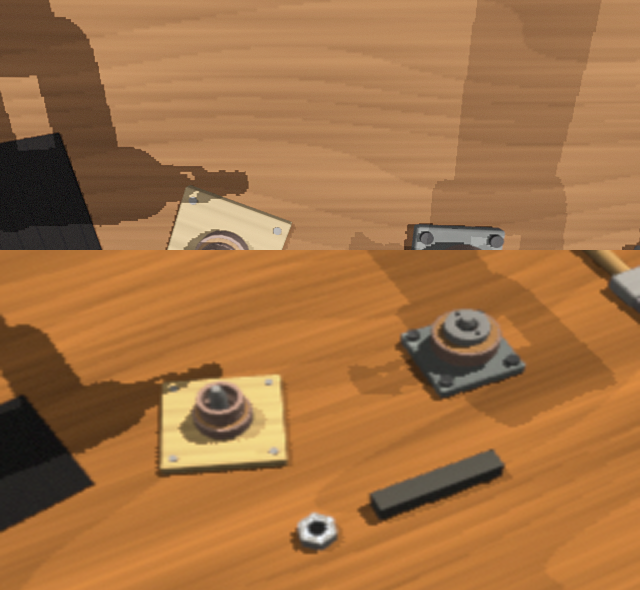

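View pics/z31.png

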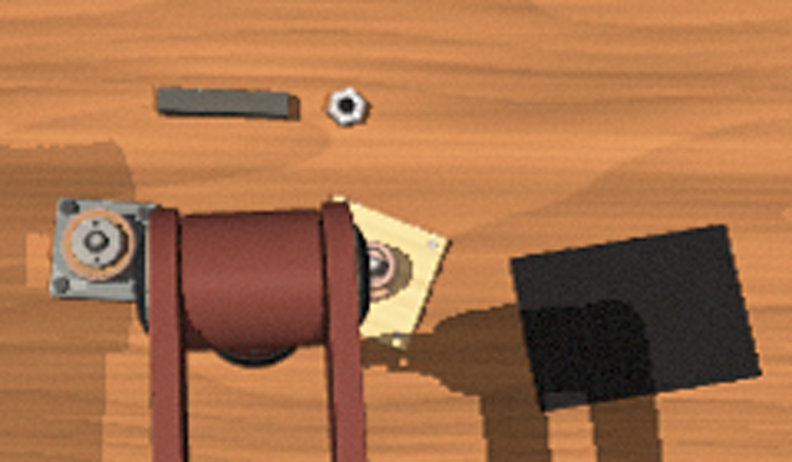

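Run:
```python
from h import *
im,d,o,c=load("scene","s30")
v,u=np.mgrid[0:400,0:640]
n=cv2.undistortPoints(np.c_[u.ravel(),v.ravel()].astype(float).reshape(-1,1,2),c[0],c[1]).reshape(-1,2)
z=d.ravel();X=(np.c_[n*z[:,None],z]-c[3])@c[2]
for nm,xy,lo,hi in [("ring",(.5255,.238),.013,.02),("large",(.5255,.238),.025,.031),("cup rim",(.508,-.0015),.017,.0205),("medium",(.508,-.0015),.0225,.0255)]:
    r=np.hypot(X[:,0]-xy[0],X[:,1]-xy[1]);m=(r>lo)&(r<hi)&(X[:,2]>.005)&(X[:,2]<.15); print(nm,np.round(np.percentile(X[m,2],[25,50,75,90])*1e3,1))
a=cv2.imread("pics/scene0.png").astype(int);b=im.astype(int)
for nm,(x0,y0,x1,y1) in dict(stick=(320,215,390,255),nut=(295,245,320,270),brush=(400,110,470,175)).items(): print(nm,np.abs(a-b)[y0:y1,x0:x1].mean().round(2))
ctrl.finish_job(); print(ctrl.get_obs()["t"])
```

```text
ring [52.8 53.9 54.6 55.7]
large [16.2 41.6 43.  43.8]
cup rim [40.2 48.7 50.2 51.1]
medium [26.5 28.  28.8 30.4]
stick 3.76
nut 4.28
brush 4.4
the job is handed in; nothing more can be done
the job is handed in; nothing more can be done
```

The job is done and handed in at about 44 s of robot time, well inside the 134 s limit. No reading I took showed more than about 12 N at the wrist.

**What I did:** I moved the cup wheel and then the medium wheel onto the mat. The large wheel went over the flange spigot, with the clamp ring on top. The medium wheel and then the cup, open side up, went back on the post. I set every piece down slowly until the force showed contact, then released it.

**Last checks:** Scene-camera depth puts the parts at these heights:

| Surface | Measured height (mm) | Expected (mm) |
|---|---|---|
| Clamp ring top | 53.9 | 54 |
| Large wheel top | about 42 | 42 |
| Cup rim | 49–50 | 50 |
| Medium wheel top | 28 | 28 |

- **Tool:** the gripper was open and clear of everything when I handed the job in.
- **Bystanders:** in the final top and scene views the stick and nut look where they started, and I never went near the brush. The start-to-end picture difference was about 4 grey levels for all three; I did not measure their positions.

**What disagreed:**
- **Fingertips:** the real fingertips are about 39 mm short of the stated TCP at half opening and 52 mm short fully open. Both the wrist and scene cameras showed this, and the first grasp confirmed it, so I worked from the measured tips.
- **Wrist camera:** its calibration was off sideways by about 1 mm, which I corrected for.
- **Ring height before grasping:** the top and scene views gave 8.8 mm against the stated 12 mm. Two wrist views with too small a baseline gave a useless 46 mm. I grasped it using the stated height, and the final ring height bears that out.

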